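# Lock the reed presses with R-clips

## Task

Pull the chest's drawer well open, take out every R-clip that is in it (three or four) and lock a reed press with each, one clip to a press, whichever you like: push the straight leg through the pin's cross hole until the bow springs over the pin. Leave the drawer fully shut, and do not knock the other tools or the tin box about.

Things in the scene. Friction and masses are not known exactly. Their poses are not given: they have to be found in the camera images.
- chest_drawer0 (a joint): how far the chest's one drawer is out, m: 0 shut, 0.165 right out; it slides stiffly (about 1 N) towards the chest's own -x and stays where it is left
- chest: wooden chest, fixed, 240 (x) x 360 (y) x 75 mm high; origin under its centre; the drawer front is the face at own x = -120 mm, the top board covers x > -105 mm. Inside, the drawer is 195 long (x) by 318 wide; its floor is 22 mm over the cart top, its walls reach 53 mm and its front board 62 mm
- chest_drawer0_handle (a point): middle of the drawer's brass bar handle; the bar is 11 mm thick, 120 mm long along the chest's y, 35 mm in front of the drawer front (29 mm free behind it) and 41.5 mm over the cart top; moves with the drawer
- press1_hole (a point): fixed reed press: its pin's cross hole, at mid-length on the pin's axis, 32 mm over the cart top. The hole runs along this point's x (level), is 8 mm wide and high, flared at both mouths, in an upright steel pin 20 mm thick, 48 mm high in all. The pin stands mid on a base 120 (x) x 60 (y) mm whose flat metal plate (120 x 50) is 23 mm over the cart top. All presses alike, and the same from either end
- press2_hole (a point): fixed reed press: its pin's cross hole, at mid-length on the pin's axis, 32 mm over the cart top. The hole runs along this point's x (level), is 8 mm wide and high, flared at both mouths, in an upright steel pin 20 mm thick, 48 mm high in all. The pin stands mid on a base 120 (x) x 60 (y) mm whose flat metal plate (120 x 50) is 23 mm over the cart top. All presses alike, and the same from either end
- press3_hole (a point): fixed reed press: its pin's cross hole, at mid-length on the pin's axis, 32 mm over the cart top. The hole runs along this point's x (level), is 8 mm wide and high, flared at both mouths, in an upright steel pin 20 mm thick, 48 mm high in all. The pin stands mid on a base 120 (x) x 60 (y) mm whose flat metal plate (120 x 50) is 23 mm over the cart top. All presses alike, and the same from either end
- press4_hole (a point): fixed reed press: its pin's cross hole, at mid-length on the pin's axis, 32 mm over the cart top. The hole runs along this point's x (level), is 8 mm wide and high, flared at both mouths, in an upright steel pin 20 mm thick, 48 mm high in all. The pin stands mid on a base 120 (x) x 60 (y) mm whose flat metal plate (120 x 50) is 23 mm over the cart top. All presses alike, and the same from either end
- clip1: R-clip, 65 g; may be absent. Origin: middle of the underside of its brass grip (x -14 to 12 mm, 18 wide, 16 high), the end to hold. Own +x is the pushing direction: after the grip a round coil (x 8 to 26 mm, 18 across, 16 high), then the straight leg, 4 mm thick, 8 mm up, to x = 84 mm. The bow arm, same height, runs on the +y side out to y = 18, ending at x = 63 mm. Lies flat on grip and coil; works either way up
- clip1_bow (a joint): spread of the bow arm, rad: 0 at rest, about 0.12 while its throat rides over the pin's flank (leg already through the hole; about 8 N of push), back to 0 once it has sprung over. The clip is home when the pin's axis is 38 mm along +x from the clip's origin; it may play from 36 to 40 mm, where the coil meets the pin
- clip2: R-clip, 65 g; may be absent. Origin: middle of the underside of its brass grip (x -14 to 12 mm, 18 wide, 16 high), the end to hold. Own +x is the pushing direction: after the grip a round coil (x 8 to 26 mm, 18 across, 16 high), then the straight leg, 4 mm thick, 8 mm up, to x = 84 mm. The bow arm, same height, runs on the +y side out to y = 18, ending at x = 63 mm. Lies flat on grip and coil; works either way up
- clip2_bow (a joint): spread of the bow arm, rad: 0 at rest, about 0.12 while its throat rides over the pin's flank (leg already through the hole; about 8 N of push), back to 0 once it has sprung over. The clip is home when the pin's axis is 38 mm along +x from the clip's origin; it may play from 36 to 40 mm, where the coil meets the pin
- clip3: R-clip, 65 g; may be absent. Origin: middle of the underside of its brass grip (x -14 to 12 mm, 18 wide, 16 high), the end to hold. Own +x is the pushing direction: after the grip a round coil (x 8 to 26 mm, 18 across, 16 high), then the straight leg, 4 mm thick, 8 mm up, to x = 84 mm. The bow arm, same height, runs on the +y side out to y = 18, ending at x = 63 mm. Lies flat on grip and coil; works either way up
- clip3_bow (a joint): spread of the bow arm, rad: 0 at rest, about 0.12 while its throat rides over the pin's flank (leg already through the hole; about 8 N of push), back to 0 once it has sprung over. The clip is home when the pin's axis is 38 mm along +x from the clip's origin; it may play from 36 to 40 mm, where the coil meets the pin
- clip4: R-clip, 65 g; may be absent. Origin: middle of the underside of its brass grip (x -14 to 12 mm, 18 wide, 16 high), the end to hold. Own +x is the pushing direction: after the grip a round coil (x 8 to 26 mm, 18 across, 16 high), then the straight leg, 4 mm thick, 8 mm up, to x = 84 mm. The bow arm, same height, runs on the +y side out to y = 18, ending at x = 63 mm. Lies flat on grip and coil; works either way up
- clip4_bow (a joint): spread of the bow arm, rad: 0 at rest, about 0.12 while its throat rides over the pin's flank (leg already through the hole; about 8 N of push), back to 0 once it has sprung over. The clip is home when the pin's axis is 38 mm along +x from the clip's origin; it may play from 36 to 40 mm, where the coil meets the pin
- mallet: wooden mallet, 70 mm head, 180 mm long, lying; to be left alone; origin on its underside
- tweezers: brass tweezers 125 mm long, 7 mm high, lying; to be left alone; origin on its underside
- burnisher: bone burnisher, 150 x 16 x 8 mm, lying; to be left alone; origin on its underside
- reedbox: tin box 114 x 74 x 38 mm; to be left alone; origin on its underside
Not all that is in view belongs to the job. What is shaped like the part that bears press2_hole but red or yellow is not meant.

How it is judged:
On the way:
1. the drawer is pulled open by at least 120 mm (value of joint chest_drawer0 above 0.12 m), for 0.2 s.
At the end, for the whole second after the job is handed in: Every clip present has its leg through a press pin's cross hole: hole's middle 31 to 45 mm along the clip from its origin, within 5 mm of the leg sideways and 6 mm in height, leg within 0.45 rad of the hole; bow sprung back (under 0.04 rad), at rest. Drawer shut to within 8 mm (((x of press1_hole in the frame of clip1 between 0.031 and 0.045 m and y of press1_hole in the frame of clip1 between -0.005 and 0.005 m and z of press1_hole in the frame of clip1 between 0.002 and 0.014 m and angle between the x axis of clip1 and the x axis of press1_hole, either way round below 0.45 rad) or (x of press2_hole in the frame of clip1 between 0.031 and 0.045 m and y of press2_hole in the frame of clip1 between -0.005 and 0.005 m and z of press2_hole in the frame of clip1 between 0.002 and 0.014 m and angle between the x axis of clip1 and the x axis of press2_hole, either way round below 0.45 rad) or (x of press3_hole in the frame of clip1 between 0.031 and 0.045 m and y of press3_hole in the frame of clip1 between -0.005 and 0.005 m and z of press3_hole in the frame of clip1 between 0.002 and 0.014 m and angle between the x axis of clip1 and the x axis of press3_hole, either way round below 0.45 rad) or (x of press4_hole in the frame of clip1 between 0.031 and 0.045 m and y of press4_hole in the frame of clip1 between -0.005 and 0.005 m and z of press4_hole in the frame of clip1 between 0.002 and 0.014 m and angle between the x axis of clip1 and the x axis of press4_hole, either way round below 0.45 rad)) and value of joint each of clip1_bow, clip2_bow, clip3_bow, clip4_bow below 0.04 rad and linear speed of each of clip1, clip2, clip3, clip4 below 0.02 m/s and ((x of press1_hole in the frame of clip2 between 0.031 and 0.045 m and y of press1_hole in the frame of clip2 between -0.005 and 0.005 m and z of press1_hole in the frame of clip2 between 0.002 and 0.014 m and angle between the x axis of clip2 and the x axis of press1_hole, either way round below 0.45 rad) or (x of press2_hole in the frame of clip2 between 0.031 and 0.045 m and y of press2_hole in the frame of clip2 between -0.005 and 0.005 m and z of press2_hole in the frame of clip2 between 0.002 and 0.014 m and angle between the x axis of clip2 and the x axis of press2_hole, either way round below 0.45 rad) or (x of press3_hole in the frame of clip2 between 0.031 and 0.045 m and y of press3_hole in the frame of clip2 between -0.005 and 0.005 m and z of press3_hole in the frame of clip2 between 0.002 and 0.014 m and angle between the x axis of clip2 and the x axis of press3_hole, either way round below 0.45 rad) or (x of press4_hole in the frame of clip2 between 0.031 and 0.045 m and y of press4_hole in the frame of clip2 between -0.005 and 0.005 m and z of press4_hole in the frame of clip2 between 0.002 and 0.014 m and angle between the x axis of clip2 and the x axis of press4_hole, either way round below 0.45 rad)) and ((x of press1_hole in the frame of clip3 between 0.031 and 0.045 m and y of press1_hole in the frame of clip3 between -0.005 and 0.005 m and z of press1_hole in the frame of clip3 between 0.002 and 0.014 m and angle between the x axis of clip3 and the x axis of press1_hole, either way round below 0.45 rad) or (x of press2_hole in the frame of clip3 between 0.031 and 0.045 m and y of press2_hole in the frame of clip3 between -0.005 and 0.005 m and z of press2_hole in the frame of clip3 between 0.002 and 0.014 m and angle between the x axis of clip3 and the x axis of press2_hole, either way round below 0.45 rad) or (x of press3_hole in the frame of clip3 between 0.031 and 0.045 m and y of press3_hole in the frame of clip3 between -0.005 and 0.005 m and z of press3_hole in the frame of clip3 between 0.002 and 0.014 m and angle between the x axis of clip3 and the x axis of press3_hole, either way round below 0.45 rad) or (x of press4_hole in the frame of clip3 between 0.031 and 0.045 m and y of press4_hole in the frame of clip3 between -0.005 and 0.005 m and z of press4_hole in the frame of clip3 between 0.002 and 0.014 m and angle between the x axis of clip3 and the x axis of press4_hole, either way round below 0.45 rad)) and ((x of press1_hole in the frame of clip4 between 0.031 and 0.045 m and y of press1_hole in the frame of clip4 between -0.005 and 0.005 m and z of press1_hole in the frame of clip4 between 0.002 and 0.014 m and angle between the x axis of clip4 and the x axis of press1_hole, either way round below 0.45 rad) or (x of press2_hole in the frame of clip4 between 0.031 and 0.045 m and y of press2_hole in the frame of clip4 between -0.005 and 0.005 m and z of press2_hole in the frame of clip4 between 0.002 and 0.014 m and angle between the x axis of clip4 and the x axis of press2_hole, either way round below 0.45 rad) or (x of press3_hole in the frame of clip4 between 0.031 and 0.045 m and y of press3_hole in the frame of clip4 between -0.005 and 0.005 m and z of press3_hole in the frame of clip4 between 0.002 and 0.014 m and angle between the x axis of clip4 and the x axis of press3_hole, either way round below 0.45 rad) or (x of press4_hole in the frame of clip4 between 0.031 and 0.045 m and y of press4_hole in the frame of clip4 between -0.005 and 0.005 m and z of press4_hole in the frame of clip4 between 0.002 and 0.014 m and angle between the x axis of clip4 and the x axis of press4_hole, either way round below 0.45 rad)) and value of joint chest_drawer0 below 0.008 m); the robot touches nothing.
It fails at once if the mallet is pushed more than 50 mm from its place (distance of mallet from where it was at the start of the episode above 0.05 m).
It fails at once if the tweezers is pushed more than 50 mm from its place (distance of tweezers from where it was at the start of the episode above 0.05 m).
It fails at once if the burnisher is pushed more than 50 mm from its place (distance of burnisher from where it was at the start of the episode above 0.05 m).
It fails at once if the reedbox is pushed more than 50 mm from its place (distance of reedbox from where it was at the start of the episode above 0.05 m).
Of clip1, clip2, clip3, clip4 only 3 to 4 are there at a start; the rules pass over those that are not, and their reading is None.
At some moment in a run one of clip2, clip3 may be knocked a few centimetres aside while the robot is not near it.
Once in a run the grip may slacken for a moment while it holds something.
It also fails if it takes over 210 s, if anything falls off the work surface, if the arm or the gripper's body presses on something with over 40 N, if the wrist force passes 120 N, or if a joint passes its speed limit or range.

## Robot

A 6-joint arm with a two-finger parallel gripper is mounted at the origin on the work surface. World frame = base frame: x ahead of the robot, y to its left, z up, the work surface at z = 0. Lengths are in m, angles in rad, forces in N, time in s.
With the tool pointing down it reaches from about 0.4 to 0.825 m from the base axis. Payload 7 kg.
Tool frame: the origin (TCP) lies on the centre line of the jaws, within the pads' length; the fingertips stand 22 mm ahead of it and the grasp point (between the pads) lies 3 mm ahead of it; z points along the fingers, y is the line along which they close (so a half turn about z gives the same grasp; the last joint's range is limited). The gripper opens to 88 mm and grips with 3 to 60 N. Pads are 19 mm wide; open, the fingers measure 130 mm over their backs; the gripper's body (78 mm by 193 mm) begins 47 mm behind the grasp point.
Start: joints at [1.623, 0.359, 0.012, 0, -1.224, -0.288], TCP at [0.158, 0.656, 0.249] pointing down, gripper open.
Joint ranges: [-3.07, 3.07], [-1.43, 2.12], [-1.02, 1.25], [-3.03, 1.67], [-3.05, -0], [-3.03, 3.03]. Speed limits (rad/s): [2.39, 2.39, 3.01, 3.14, 3.14, 3.14].

## Interface

Orientations are given as [roll, pitch, yaw] about the fixed x, y, z axes, in that order (R = Rz(yaw) Ry(pitch) Rx(roll)).
In Python, from station import monitor, viewer, order gives the robot as it stands. The module is installed in compiled form; this text tells all that it offers.
- The arm moves only by the tool servo_tool, never from a script. Its argument "targets" is a list of rows, each an object with "angular": the turn, a rotation vector about the tool's x, y, z in degrees, a list of three; "xyz": the shift along the tool's x, y, z in cm, a list of three; "claw": the finger opening in cm, from 0 to 8.76. A call has 1 to 20 rows; each row shifts and turns the commanded pose from where the row before left it, along the tool's axes as they then stand; what a row does not reach is not made up. A row lasts 1/10 s, in which the tool goes at most 50 mm and 8.59 degrees, less where a joint would pass 70% of its speed; a pose out of reach is approached as far as the arm can. A call is refused whole if a number of a shift passes 5 or a number of a turn 8.59, either way. A call with a gripper value outside its range is refused whole. The fingers move at their own pace and stop on an object; "force" is the grip in N (left out, the last holds). Time passes only in rows, so rows that do not move let the fingers close. It gives the time, the measured TCP pose, the force, the opening and the grip force at its end, in the units of the state.
- monitor.get_state(): the state, without advancing time (a new reading comes with each control period).
- viewer.grab_frame(name): name is "scene" or "top" or "wrist"; returns a dict with "color" (384x512x3 uint8, blue, green, red), "fovy" (degrees; the focal length in pixels is half the picture's height over the tangent of half this angle, whatever the lens; pixels are square), "cx", "cy" (the principal point, pixels), "k1" (the pictures are not rectified: a ray, as slopes to the right and down, at radius r is drawn at 1 + k1 r^2 times it, then the intrinsics apply), "R" (3x3) and "t" (3): a world point X has camera coordinates R X + t. Camera axes: x right, y down, z forward; pixel columns grow to the right and rows downward; lengths in m; the calibration is good to about 2 mm. A picture is of the moment at which its call begins. There is no depth.
- order.job_done(): hands the job in; it is judged then, once.
The state is a dict: "t": time; "q": joint angles; "qd": joint speeds; "joint_efforts": joint torques, N m; "eef_pos": TCP position; "ee_rot": TCP orientation; "force": force on the tool from outside, world axes, zero at the start; "moment": the same for the moment, N m; "width": finger opening in m; "gripper_force": force on a finger pad.
Only numpy, scipy, OpenCV 4.12 (cv2) and the standard library are available. Lean on these libraries where they do the work, as an engineer would, in place of code of your own. Each camera call takes 0.05 s, during which the arm holds its last target. There are 200 camera calls.

## Working session

There is one attempt and no reset: what is moved stays moved. The work goes in short steps, Python scripts to look and compute and a tool call to move; the robot and the scene stay as the last step left them, time stands still between calls to the robot, and variables do not carry over. Pictures are saved under pics/ and viewed, at most 14 in all, crops included, and the job is handed in when it is done.

Besides the shell and the picture viewer there is one more tool, called after ">>>" in YAML: its name, and indented under it one key for each argument. servo_tool: Moves the arm, as the interface text tells. Its arguments: {"type":"object","properties":{"targets":{"type":"array"},"force":{"type":"number"}},"required":["targets"]}

```bash
mkdir -p pics
cat > h.py <<'E'
import numpy as np,cv2
from station import monitor,viewer,order
def grab(cam,name):
    f=viewer.grab_frame(cam); cv2.imwrite(f'pics/{name}.png',f['color'])
    np.savez(f'pics/{name}.npz',**{k:f[k] for k in f}); return f
def K(f):
    h=f['color'].shape[0]; F=h/2/np.tan(np.radians(float(f['fovy']))/2)
    return F
def ray(f,u,v):
    F=K(f); x=(u-f['cx'])/F; y=(v-f['cy'])/F; rd=np.hypot(x,y); r=rd
    for _ in range(30): r=rd/(1+f['k1']*r*r)
    s=r/rd if rd>0 else 1
    d=np.array([x*s,y*s,1.]); R=np.array(f['R']); return -R.T@f['t'], R.T@d
def px(f,u,v,z):
    o,d=ray(f,u,v); return o+d*(z-o[2])/d[2]
def proj(f,X):
    c=np.array(f['R'])@np.array(X)+f['t']; a=c[:2]/c[2]; a=a*(1+f['k1']*(a@a)); return a*K(f)+[f['cx'],f['cy']]
E
python3 - <<'E'
from h import *
s=monitor.get_state()
print({k:np.round(v,3) for k,v in s.items()})
for c in('scene','top','wrist'):
    f=grab(c,c+'0'); print(c,f['fovy'],f['cx'],f['cy'],f['k1'],-np.array(f['R']).T@f['t'],np.round(f['R'],3).tolist())
a=cv2.imread('pics/top0.png');cv2.imwrite('pics/top0b.png',cv2.resize(a,(800,600),interpolation=cv2.INTER_CUBIC))
E
```

```text
{'t': np.float64(0.0), 'q': array([ 1.623,  0.359,  0.011, -0.   , -1.224, -0.288]), 'qd': array([-0.   ,  0.001,  0.001,  0.   ,  0.002, -0.   ]), 'joint_efforts': array([ 1.0000e-03, -5.8272e+01,  2.9306e+01,  6.9980e+00,  7.0000e-03,
       -0.0000e+00]), 'eef_pos': array([0.158, 0.656, 0.248]), 'ee_rot': array([ 3.14 , -0.   , -0.236]), 'force': array([ 0.537,  0.294, -0.104]), 'moment': array([-0.008,  0.001,  0.009]), 'gripper_force': np.float64(0.0), 'width': np.float64(0.088)}
scene 42.634268019053266 260.22990704330215 186.1289857125269 0.011005646077234046 [1.5212185  0.11432938 1.14563459] [[-0.135, 0.991, -0.01], [0.701, 0.088, -0.707], [-0.7, -0.102, -0.707]]
top 57.88640307206472 254.9272303480133 190.012041036313 -0.04329247441915885 [ 0.29592355 -0.01724123  0.93473815] [[-0.104, -0.995, -0.004], [-0.973, 0.103, -0.207], [0.206, -0.018, -0.978]]
wrist 64.96276325717454 264.9468425080995 191.3708744219244 -0.011512922866297272 [0.21994255 0.64066709 0.3837184 ] [[-0.234, -0.972, 0.002], [-0.943, 0.227, 0.245], [-0.238, 0.056, -0.97]]
```

View pics/top0b.png

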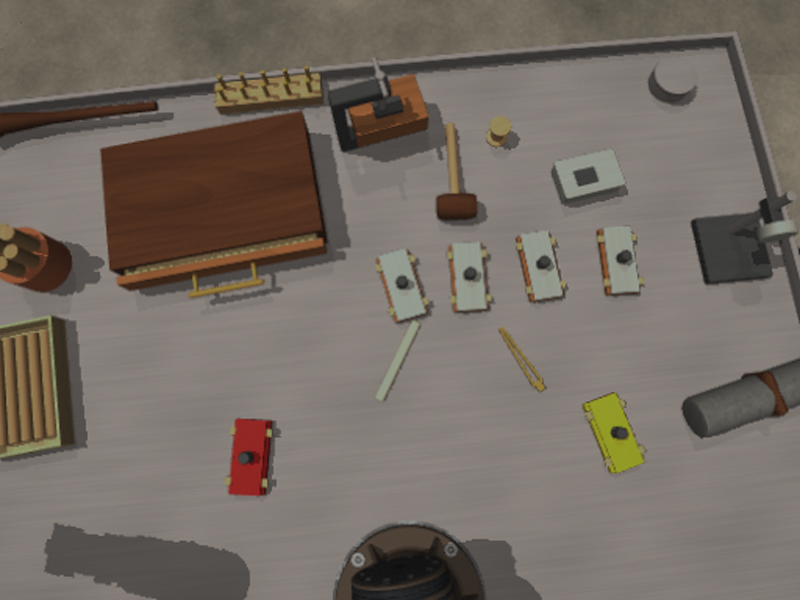

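View pics/scene0.png

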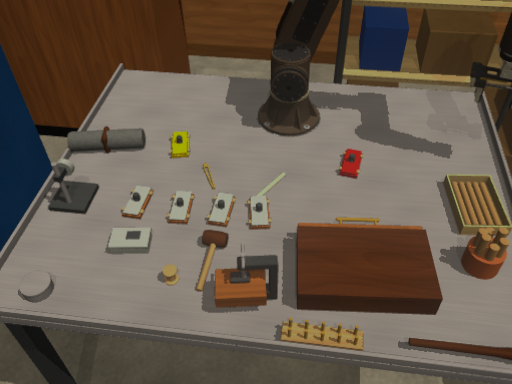

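Run:
```python
from h import *
a=cv2.imread('pics/top0.png')
r=lambda c:cv2.resize(c,None,fx=4,fy=4,interpolation=cv2.INTER_CUBIC)
A=r(a[130:210,230:430]);B=r(a[140:200,60:260])
cv2.imwrite('pics/c1.png',np.vstack([A,B]))
```

```text
(no output)
```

View pics/c1.png

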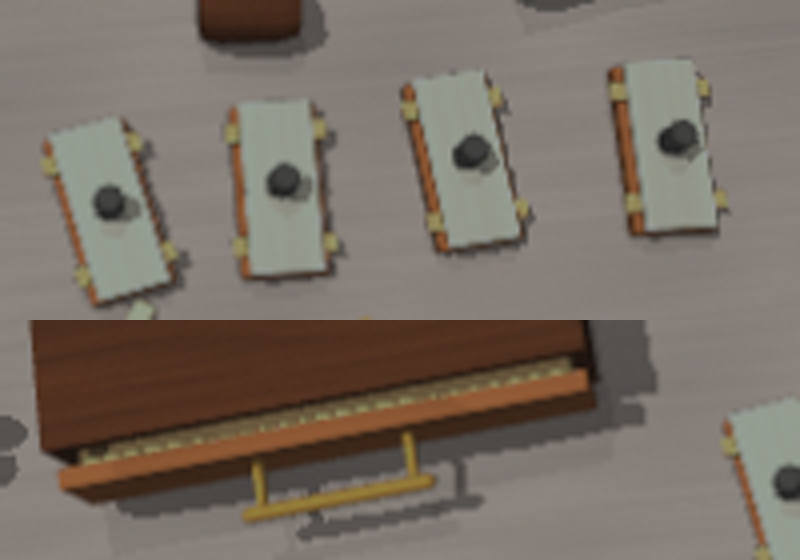

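Run:
```python
from h import *
from scipy.optimize import least_squares
f=dict(np.load('pics/top0.npz'))
C=[[(48,138),(124,118),(175,283),(97,303)],[(234,103),(310,98),(328,273),(248,277)],[(415,82),(487,71),(522,238),(445,250)],[(627,64),(694,58),(717,230),(645,234)]]
H=[(109,198),(285,177),(475,149),(682,134)]
L=np.array([(60,25),(60,-25),(-60,-25),(-60,25)])/1000
for c,h in zip(C,H):
    uv=np.array(c)/4+[230,130]
    def res(p):
        x,y,t=p;R=np.array([[np.cos(t),-np.sin(t)],[np.sin(t),np.cos(t)]])
        return np.concatenate([proj(f,[*(R@l+[x,y]),.023])-u for l,u in zip(L,uv)])
    s=least_squares(res,[*px(f,*uv.mean(0),.023)[:2],0]); print('press',np.round(s.x,4),'rms',np.sqrt(np.mean(s.fun**2)).round(2),'head',px(f,h[0]/4+230,h[1]/4+130,.048).round(4))
a,b=[px(f,u/4+60,v/4+140,.0415) for u,v in((246,516-320),(434,481-320))]
print('handle',a,b,(a+b)/2,np.linalg.norm(a-b),np.arctan2(*( (a-b)[[1,0]])))
for u,v in((102,148),(303,115),(323,237)):print(px(f,u*.64,v*.64,.075).round(3))
for n,u,v,z in(('mal',457,207,.03),('burn1',417,322,.008),('burn2',379,398,.008),('tw',502,329,.007),('tw2',541,388,.007),('box',590,178,.038),('yellow',620,433,.048)):print(n,px(f,u*.64,v*.64,z).round(3))
```

```text
press [ 0.508  -0.0434  0.1766] rms 0.53 head [ 0.5099 -0.0424  0.048 ]
press [ 0.5117 -0.159  -0.0431] rms 0.48 head [ 0.5119 -0.1593  0.048 ]
press [ 0.5175 -0.2885  0.03  ] rms 0.35 head [ 0.5177 -0.2874  0.048 ]
press [ 0.5125 -0.4297 -0.0677] rms 0.41 head [ 0.5136 -0.4275  0.048 ]
handle [0.52381219 0.31816115 0.0415    ] [0.53434502 0.19195163 0.0415    ] [0.52907861 0.25505639 0.0415    ] 0.12664826725995745 1.6540584973878734
[0.797 0.456 0.075]
[0.819 0.1   0.075]
[0.591 0.081 0.075]
mal [ 0.637 -0.154  0.03 ]
burn1 [ 0.443 -0.062  0.008]
burn2 [0.321 0.016 0.008]
tw [ 0.416 -0.206  0.007]
tw2 [ 0.309 -0.258  0.007]
box [ 0.664 -0.396  0.038]
yellow [ 0.224 -0.363  0.048]
```

```bash
cat >> h.py <<'E'
from scipy.spatial.transform import Rotation as Ro
def plan(x,y,z,yaw,n=0):
    "equal rows (xyz cm in tool axes, turn deg about tool z) to a tool-down target; prints them"
    s=monitor.get_state(); p=np.array(s['eef_pos']); R=Ro.from_euler('xyz',s['ee_rot']); T=Ro.from_euler('xyz',[np.pi,0,yaw])
    rv=np.degrees((R.inv()*T).as_rotvec()); d=np.array([x,y,z])-p
    n=n or int(max(1,np.ceil(np.linalg.norm(d)/.03),np.ceil(np.linalg.norm(rv)/7)))
    print('rot',rv.round(1),'n',n); out=[]
    for i in range(n):
        out.append((np.round(R.inv().apply(d/n)*100,2).tolist(),np.round(rv/n,2).tolist())); R=R*Ro.from_rotvec(np.radians(rv/n))
    print(*out,sep='\n')
    print('sum if no turn:',np.round(R.inv().apply(d)*100,2))
E
python3 -c "
from h import *
plan(.5276,.255,.16,-1.488)"
```

```text
rot [ 0.1 -0.1 71.7] n 19
([2.39, 1.6, 0.46], [0.0, -0.0, 3.78])
([2.49, 1.44, 0.46], [0.0, -0.0, 3.78])
([2.58, 1.27, 0.46], [0.0, -0.0, 3.78])
([2.65, 1.1, 0.46], [0.0, -0.0, 3.78])
([2.72, 0.92, 0.46], [0.0, -0.0, 3.78])
([2.77, 0.74, 0.46], [0.0, -0.0, 3.78])
([2.82, 0.55, 0.46], [0.0, -0.0, 3.78])
([2.85, 0.37, 0.46], [0.0, -0.0, 3.78])
([2.87, 0.18, 0.46], [0.0, -0.0, 3.78])
([2.87, -0.01, 0.46], [0.0, -0.0, 3.78])
([2.86, -0.2, 0.46], [0.0, -0.0, 3.78])
([2.85, -0.39, 0.46], [0.0, -0.0, 3.78])
([2.81, -0.57, 0.46], [0.0, -0.0, 3.78])
([2.77, -0.76, 0.46], [0.0, -0.0, 3.78])
([2.71, -0.94, 0.46], [0.0, -0.0, 3.78])
([2.65, -1.12, 0.46], [0.0, -0.0, 3.78])
([2.57, -1.29, 0.46], [0.0, -0.0, 3.78])
([2.48, -1.45, 0.46], [0.0, -0.0, 3.78])
([2.38, -1.61, 0.46], [0.0, -0.0, 3.78])
sum if no turn: [ 43.02 -33.55   8.79]
```

>>> servo_tool:
  targets:
    - {"xyz":[2.4,1.6,0.5],"angular":[0,0,3.8],"claw":2.2}
    - {"xyz":[2.5,1.4,0.5],"angular":[0,0,3.8],"claw":2.2}
    - {"xyz":[2.6,1.3,0.5],"angular":[0,0,3.8],"claw":2.2}
    - {"xyz":[2.7,1.1,0.5],"angular":[0,0,3.8],"claw":2.2}
    - {"xyz":[2.7,0.9,0.5],"angular":[0,0,3.8],"claw":2.2}
    - {"xyz":[2.8,0.7,0.5],"angular":[0,0,3.8],"claw":2.2}
    - {"xyz":[2.8,0.6,0.5],"angular":[0,0,3.8],"claw":2.2}
    - {"xyz":[2.9,0.4,0.5],"angular":[0,0,3.8],"claw":2.2}
    - {"xyz":[2.9,0.2,0.5],"angular":[0,0,3.8],"claw":2.2}
    - {"xyz":[2.9,0,0.5],"angular":[0,0,3.8],"claw":2.2}
    - {"xyz":[2.9,-0.2,0.5],"angular":[0,0,3.8],"claw":2.2}
    - {"xyz":[2.8,-0.4,0.5],"angular":[0,0,3.8],"claw":2.2}
    - {"xyz":[2.8,-0.6,0.5],"angular":[0,0,3.8],"claw":2.2}
    - {"xyz":[2.8,-0.8,0.4],"angular":[0,0,3.8],"claw":2.2}
    - {"xyz":[2.7,-0.9,0.4],"angular":[0,0,3.8],"claw":2.2}
    - {"xyz":[2.6,-1.1,0.4],"angular":[0,0,3.8],"claw":2.2}
    - {"xyz":[2.6,-1.3,0.4],"angular":[0,0,3.8],"claw":2.2}
    - {"xyz":[2.5,-1.4,0.4],"angular":[0,0,3.8],"claw":2.2}
    - {"xyz":[2.4,-1.6,0.4],"angular":[0,0,3.7],"claw":2.2}
    - {"xyz":[0,0,0],"angular":[0,0,0],"claw":2.2}

```text
t: 2.15
eef_pos: [0.5282, 0.2499, 0.1585]
ee_rot: [3.14, -0.001, -1.499]
force: [-0.9, 1.1, -0.0]
width: 0.0219
gripper_force: 0.0
```

```bash
python3 -c "
from h import *
f=grab('wrist','w1');print(monitor.get_state()['q'].round(2),proj(f,[.529,.255,.0415]))
plan(.5276,.255,.05,-1.488)"
```

```text
[ 0.78  0.29 -0.31 -0.   -0.97 -0.7 ] [261.75327039 199.06074313]
rot [ 0.1 -0.  -0.5] n 4
([-0.1, -0.01, 2.72], [0.02, -0.01, -0.13])
([-0.1, -0.01, 2.72], [0.02, -0.01, -0.13])
([-0.1, -0.01, 2.72], [0.02, -0.01, -0.13])
([-0.1, -0.01, 2.72], [0.02, -0.01, -0.13])
sum if no turn: [-0.41 -0.03 10.88]
```

View pics/w1.png

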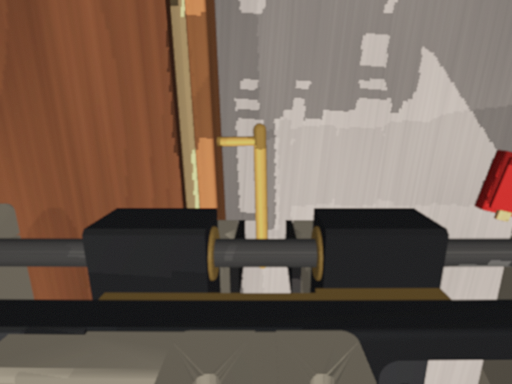

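```bash
python3 -c "
from h import *
f=dict(np.load('pics/w1.npz'))
for u,v in((260.5,140),(261.5,200)):print(px(f,u,v,.0415))
print(px(f,260,125,.0415))"
```

```text
[0.53355327 0.20432298 0.0415    ]
[0.52916149 0.25586335 0.0415    ]
[0.53479217 0.19220398 0.0415    ]
```

>>> servo_tool:
  targets:
    - {"xyz":[-0.1,0,2.5],"angular":[0,0,0],"claw":2.2}
    - {"xyz":[-0.1,0,2.5],"angular":[0,0,0],"claw":2.2}
    - {"xyz":[-0.1,0,1.5],"angular":[0,0,-0.5],"claw":2.2}
    - {"xyz":[-0.1,0,0],"angular":[0,0,0],"claw":2.2}

```text
t: 2.6
eef_pos: [0.5252, 0.256, 0.0924]
ee_rot: [3.138, -0.002, -1.484]
force: [-0.4, 0.3, 0.1]
width: 0.0222
gripper_force: 0.0
```

>>> servo_tool:
  targets:
    - {"xyz":[0,-0.25,1.5],"angular":[0,0,0],"claw":2.2}
    - {"xyz":[0,0,1.4],"angular":[0,0,0],"claw":2.2}
    - {"xyz":[0,0,1.3],"angular":[0,0,0],"claw":2.2}
    - {"xyz":[0,0,0],"angular":[0,0,0],"claw":2.2}
    - {"xyz":[0,0,0],"angular":[0,0,0],"claw":2.2}

```text
t: 3.1
eef_pos: [0.5294, 0.2569, 0.053]
ee_rot: [-3.141, -0.0, -1.485]
force: [-0.6, 0.2, 1.0]
width: 0.0221
gripper_force: 0.0
```

>>> servo_tool:
  force: 20
  targets:
    - {"xyz":[0,0,0],"angular":[0,0,0],"claw":0.6}
    - {"xyz":[0,0,0],"angular":[0,0,0],"claw":0.6}
    - {"xyz":[0,0,0],"angular":[0,0,0],"claw":0.6}
    - {"xyz":[0,0.3,0],"angular":[0,0,0],"claw":0.6}
    - {"xyz":[0,0.6,0],"angular":[0,0,0],"claw":0.6}
    - {"xyz":[0,1,0],"angular":[0,0,0],"claw":0.6}
    - {"xyz":[0,1.2,0],"angular":[0,0,0],"claw":0.6}
    - {"xyz":[0,1.2,0],"angular":[0,0,0],"claw":0.6}
    - {"xyz":[0,1.2,0],"angular":[0,0,0],"claw":0.6}
    - {"xyz":[0,1.2,0],"angular":[0,0,0],"claw":0.6}
    - {"xyz":[0,1.2,0],"angular":[0,0,0],"claw":0.6}
    - {"xyz":[0,1.2,0],"angular":[0,0,0],"claw":0.6}
    - {"xyz":[0,1.2,0],"angular":[0,0,0],"claw":0.6}
    - {"xyz":[0,1.2,0],"angular":[0,0,0],"claw":0.6}
    - {"xyz":[0,1.2,0],"angular":[0,0,0],"claw":0.6}
    - {"xyz":[0,1.2,0],"angular":[0,0,0],"claw":0.6}
    - {"xyz":[0,1,0],"angular":[0,0,0],"claw":0.6}
    - {"xyz":[0,0.6,0],"angular":[0,0,0],"claw":0.6}
    - {"xyz":[0,0.3,0],"angular":[0,0,0],"claw":0.6}
    - {"xyz":[0,0,0],"angular":[0,0,0],"claw":0.6}

```text
t: 5.1
eef_pos: [0.375, 0.2436, 0.0535]
ee_rot: [-3.136, 0.001, -1.483]
force: [29.4, -10.4, -7.5]
width: 0.01
gripper_force: 20.0
```

>>> servo_tool:
  targets:
    - {"xyz":[0,-0.3,0],"angular":[0,0,0],"claw":0.6}
    - {"xyz":[0,-0.1,0],"angular":[0,0,0],"claw":2.2}
    - {"xyz":[0,0,0],"angular":[0,0,0],"claw":2.2}
    - {"xyz":[0,0,0],"angular":[0,0,0],"claw":2.2}
    - {"xyz":[0,0,-2],"angular":[0,0,0],"claw":2.2}
    - {"xyz":[0,0,-3],"angular":[0,0,0],"claw":2.2}
    - {"xyz":[0,0,-4],"angular":[0,0,0],"claw":2.2}
    - {"xyz":[2,-1,-4],"angular":[0,0,0],"claw":3.5}
    - {"xyz":[4,-1,-3],"angular":[0,0,0],"claw":3.5}
    - {"xyz":[4,-1,-2],"angular":[0,0,0],"claw":3.5}
    - {"xyz":[4,-1,0],"angular":[0,0,0],"claw":3.5}
    - {"xyz":[4,-1,0],"angular":[0,0,0],"claw":3.5}
    - {"xyz":[4,-1,0],"angular":[0,0,0],"claw":3.5}
    - {"xyz":[4,0,0],"angular":[0,0,0],"claw":3.5}
    - {"xyz":[4,0,0],"angular":[0,0,0],"claw":3.5}
    - {"xyz":[4,0,0],"angular":[0,0,0],"claw":3.5}
    - {"xyz":[0,0,0],"angular":[0,0,0],"claw":3.5}

```text
t: 6.8
eef_pos: [0.4636, -0.0927, 0.2314]
ee_rot: [3.14, -0.0, -1.49]
force: [0.0, 1.4, -0.4]
width: 0.0345
gripper_force: 0.0
```

Run:
```python
from h import *
f=grab('top','t2');s=monitor.get_state();print(s['force'])
a=f['color'][85:245,45:250];cv2.imwrite('pics/t2c.png',cv2.resize(a,None,fx=3.6,fy=3.6,interpolation=cv2.INTER_CUBIC))
```

```text
[0.13576392 0.18079098 0.34155318]
```

View pics/t2c.png

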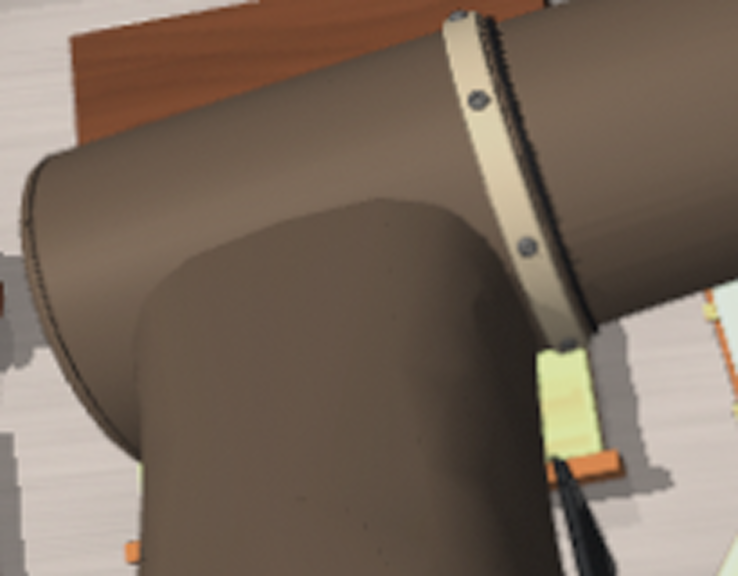

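```bash
python3 -c "
from h import *
plan(.385,.25,.30,.083,18)"
```

```text
rot [  0.1   0.1 -90.1] n 18
([-1.92, 0.28, -0.38], [0.0, 0.0, -5.01])
([-1.94, 0.11, -0.38], [0.0, 0.0, -5.01])
([-1.94, -0.06, -0.38], [0.0, 0.0, -5.01])
([-1.93, -0.23, -0.38], [0.0, 0.0, -5.01])
([-1.9, -0.39, -0.38], [0.0, 0.0, -5.01])
([-1.86, -0.56, -0.38], [0.0, 0.0, -5.01])
([-1.81, -0.72, -0.38], [0.0, 0.0, -5.01])
([-1.74, -0.87, -0.38], [0.0, 0.0, -5.01])
([-1.65, -1.02, -0.38], [0.0, 0.0, -5.01])
([-1.56, -1.16, -0.38], [0.0, 0.0, -5.01])
([-1.45, -1.29, -0.38], [0.0, 0.0, -5.01])
([-1.33, -1.42, -0.38], [0.0, 0.0, -5.01])
([-1.2, -1.53, -0.38], [0.0, 0.0, -5.01])
([-1.07, -1.63, -0.38], [0.0, 0.0, -5.01])
([-0.92, -1.71, -0.38], [0.0, 0.0, -5.01])
([-0.77, -1.79, -0.38], [0.0, 0.0, -5.01])
([-0.61, -1.85, -0.38], [0.0, 0.0, -5.01])
([-0.45, -1.89, -0.38], [0.0, 0.0, -5.01])
sum if no turn: [ -5.01 -34.65  -6.86]
```

>>> servo_tool:
  targets:
    - {"xyz":[-1.9,0.3,-0.4],"angular":[0,0,-5],"claw":3.5}
    - {"xyz":[-1.9,0.1,-0.4],"angular":[0,0,-5],"claw":3.5}
    - {"xyz":[-1.9,-0.1,-0.4],"angular":[0,0,-5],"claw":3.5}
    - {"xyz":[-1.9,-0.2,-0.4],"angular":[0,0,-5],"claw":3.5}
    - {"xyz":[-1.9,-0.4,-0.4],"angular":[0,0,-5],"claw":3.5}
    - {"xyz":[-1.9,-0.6,-0.4],"angular":[0,0,-5],"claw":3.5}
    - {"xyz":[-1.8,-0.7,-0.4],"angular":[0,0,-5],"claw":3.5}
    - {"xyz":[-1.7,-0.9,-0.4],"angular":[0,0,-5],"claw":3.5}
    - {"xyz":[-1.7,-1.0,-0.4],"angular":[0,0,-5],"claw":3.5}
    - {"xyz":[-1.6,-1.2,-0.4],"angular":[0,0,-5],"claw":3.5}
    - {"xyz":[-1.5,-1.3,-0.4],"angular":[0,0,-5],"claw":3.5}
    - {"xyz":[-1.3,-1.4,-0.4],"angular":[0,0,-5],"claw":3.5}
    - {"xyz":[-1.2,-1.5,-0.4],"angular":[0,0,-5],"claw":3.5}
    - {"xyz":[-1.1,-1.6,-0.4],"angular":[0,0,-5],"claw":3.5}
    - {"xyz":[-0.9,-1.7,-0.4],"angular":[0,0,-5],"claw":3.5}
    - {"xyz":[-0.8,-1.8,-0.4],"angular":[0,0,-5],"claw":3.5}
    - {"xyz":[-0.6,-1.9,-0.4],"angular":[0,0,-5],"claw":3.5}
    - {"xyz":[-0.4,-1.9,-0.4],"angular":[0,0,-5],"claw":3.5}
    - {"xyz":[0,0,0],"angular":[0,0,0],"claw":3.5}
    - {"xyz":[0,0,0],"angular":[0,0,0],"claw":3.5}

```text
t: 8.85
eef_pos: [0.3839, 0.2518, 0.3036]
ee_rot: [3.141, 0.001, 0.086]
force: [-1.3, -0.7, -1.0]
width: 0.035
gripper_force: 0.0
```

Run:
```python
from h import *
f=grab('wrist','w2');
a=f['color'];cv2.imwrite('pics/w2b.png',cv2.resize(a,(800,600),interpolation=cv2.INTER_CUBIC))
```

```text
(no output)
```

View pics/w2b.png

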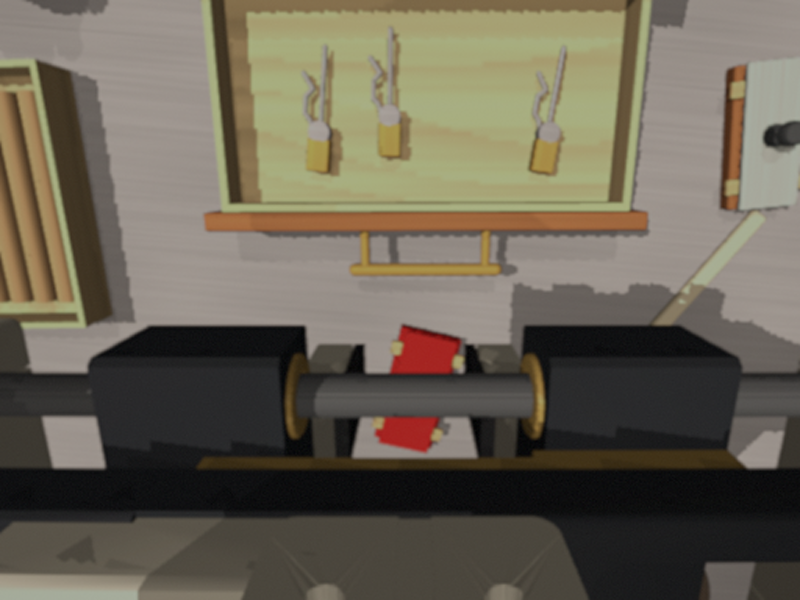

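Run:
```python
from h import *
a=cv2.imread('pics/w2.png')[5:120,185:380];cv2.imwrite('pics/w2c.png',cv2.resize(a,None,fx=4,fy=4,interpolation=cv2.INTER_CUBIC))
```

```text
(no output)
```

View pics/w2c.png

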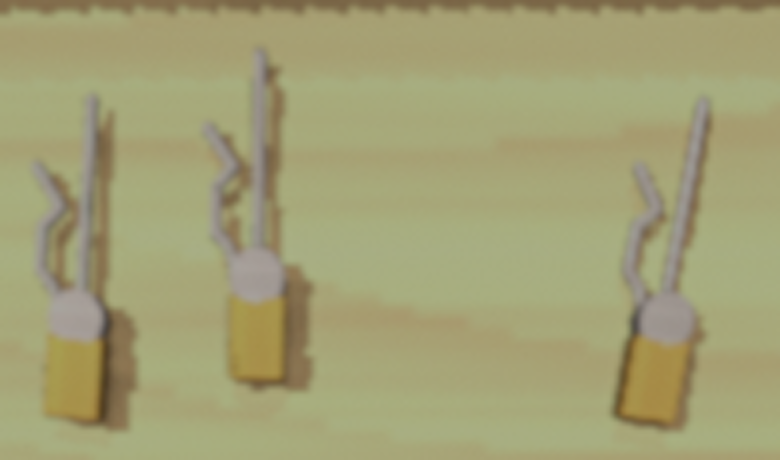

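Run:
```python
from h import *
f=dict(np.load('pics/w2.npz'))
for n,c,t,b in(('A',(77,314),(92,97),(72,417)),('B',(257,273),(260,50),(258,380)),('C',(666,317),(704,100),(650,419))):
    P=lambda q,z:px(f,q[0]/4+185,q[1]/4+5,z)[:2]
    C,T,B=P(c,.038),P(t,.032),P(b,.038)
    d=T-C; yaw=np.arctan2(d[1],d[0]); u=d/np.linalg.norm(d)
    print(n,'coil',C.round(4),'yaw',yaw.round(3),'CT',np.linalg.norm(d).round(4),'CB',np.linalg.norm(C-B).round(4),'origin',(C-17e-3*u).round(4),'hold',(C-18e-3*u).round(4))
s=monitor.get_state();print(s['eef_pos'])
plan(.4,.3,.1,-.03)
```

```text
A coil [0.4798 0.3367] yaw -0.015 CT 0.0643 CB 0.0316 origin [0.4628 0.3369] hold [0.4618 0.3369]
B coil [0.4968 0.281 ] yaw 0.064 CT 0.0649 CB 0.0322 origin [0.4798 0.2799] hold [0.4788 0.2798]
C coil [0.495  0.1514] yaw -0.055 CT 0.0648 CB 0.0313 origin [0.478  0.1523] hold [0.477  0.1524]
[0.3841042  0.25132114 0.30363582]
rot [0.  0.  6.6] n 7
([0.29, -0.67, 2.91], [0.0, 0.0, 0.94])
([0.28, -0.68, 2.91], [0.0, 0.0, 0.94])
([0.26, -0.68, 2.91], [0.0, 0.0, 0.94])
([0.25, -0.69, 2.91], [0.0, 0.0, 0.94])
([0.24, -0.69, 2.91], [0.0, 0.0, 0.94])
([0.23, -0.7, 2.91], [0.0, 0.0, 0.94])
([0.22, -0.7, 2.91], [0.0, 0.0, 0.94])
sum if no turn: [ 1.44 -4.91 20.36]
```

Run:
```python
from h import *
plan(.477,.1524,.11,-.055)
```

```text
rot [0. 0. 8.] n 8
([1.05, 1.33, 2.42], [0.0, 0.0, 1.0])
([1.08, 1.31, 2.42], [0.0, 0.0, 1.0])
([1.1, 1.29, 2.42], [0.0, 0.0, 1.0])
([1.12, 1.27, 2.42], [0.0, 0.0, 1.0])
([1.14, 1.25, 2.42], [0.0, 0.0, 1.0])
([1.16, 1.23, 2.42], [0.0, 0.0, 1.0])
([1.19, 1.21, 2.42], [0.0, 0.0, 1.0])
([1.21, 1.19, 2.42], [0.0, 0.0, 1.0])
sum if no turn: [ 9.82  9.37 19.36]
```

>>> servo_tool:
  targets:
    - {"xyz":[1.1,1.3,2.4],"angular":[0,0,1],"claw":2.8}
    - {"xyz":[1.1,1.3,2.4],"angular":[0,0,1],"claw":2.8}
    - {"xyz":[1.1,1.3,2.4],"angular":[0,0,1],"claw":2.8}
    - {"xyz":[1.1,1.3,2.4],"angular":[0,0,1],"claw":2.8}
    - {"xyz":[1.1,1.2,2.4],"angular":[0,0,1],"claw":2.8}
    - {"xyz":[1.2,1.2,2.4],"angular":[0,0,1],"claw":2.8}
    - {"xyz":[1.2,1.2,2.4],"angular":[0,0,1],"claw":2.8}
    - {"xyz":[1.2,1.2,2.4],"angular":[0,0,1],"claw":2.8}
    - {"xyz":[0,0,0],"angular":[0,0,0],"claw":2.8}
    - {"xyz":[0,0,0],"angular":[0,0,0],"claw":2.8}

```text
t: 9.9
eef_pos: [0.478, 0.1526, 0.1117]
ee_rot: [3.14, 0.001, -0.056]
force: [0.3, 0.2, 0.1]
width: 0.0276
gripper_force: 0.0
```

Run:
```python
from h import *
plan(.477,.1524,.046,-.055)
```

```text
rot [ 0.1  0.1 -0.1] n 3
([-0.03, 0.01, 2.19], [0.02, 0.02, -0.02])
([-0.03, 0.01, 2.19], [0.02, 0.02, -0.02])
([-0.03, 0.01, 2.19], [0.02, 0.02, -0.02])
sum if no turn: [-0.1   0.02  6.57]
```

>>> servo_tool:
  force: 35
  targets:
    - {"xyz":[-0.1,0,2],"angular":[0,0,0],"claw":2.8}
    - {"xyz":[0,0,2],"angular":[0,0,0],"claw":2.8}
    - {"xyz":[0,0,1.5],"angular":[0,0,0],"claw":2.8}
    - {"xyz":[0,0,1],"angular":[0,0,0],"claw":2.8}
    - {"xyz":[0,0,0],"angular":[0,0,0],"claw":2.8}
    - {"xyz":[0,0,0],"angular":[0,0,0],"claw":2.8}

```text
t: 10.5
eef_pos: [0.4776, 0.154, 0.0478]
ee_rot: [-3.141, -0.001, -0.054]
force: [0.7, 0.1, 0.3]
width: 0.0282
gripper_force: 0.0
```

>>> servo_tool:
  force: 35
  targets:
    - {"xyz":[0,0,0.15],"angular":[0,0,0],"claw":2.8}
    - {"xyz":[0,0,0],"angular":[0,0,0],"claw":1.2}
    - {"xyz":[0,0,0],"angular":[0,0,0],"claw":1.2}
    - {"xyz":[0,0,0],"angular":[0,0,0],"claw":1.2}
    - {"xyz":[0,0,0],"angular":[0,0,0],"claw":1.2}

```text
t: 11.0
eef_pos: [0.4776, 0.1536, 0.0459]
ee_rot: [-3.141, -0.001, -0.054]
force: [-1.0, -0.8, 5.8]
width: 0.0178
gripper_force: 35.0
```

>>> servo_tool:
  targets:
    - {"xyz":[0,0,-1],"angular":[0,0,0],"claw":1.2}
    - {"xyz":[0,0,-2.5],"angular":[0,0,0],"claw":1.2}
    - {"xyz":[0,0,-3],"angular":[0,0,0],"claw":1.2}
    - {"xyz":[0,0,-3],"angular":[0,0,0],"claw":1.2}
    - {"xyz":[0,0,-2.5],"angular":[0,0,0],"claw":1.2}
    - {"xyz":[0,0,0],"angular":[0,0,0],"claw":1.2}

```text
t: 11.6
eef_pos: [0.479, 0.1545, 0.1696]
ee_rot: [-3.138, -0.005, -0.054]
force: [-0.1, 0.5, -0.8]
width: 0.0178
gripper_force: 35.0
```

Run:
```python
from h import *
from math import *
X,Y,a=.5117,-.159,-.043
plan(X-.108*cos(a),Y-.108*sin(a),.14,a)
```

```text
rot [-0.2 -0.3 -0.6] n 11
([-0.53, 2.84, 0.25], [-0.02, -0.03, -0.06])
([-0.54, 2.84, 0.26], [-0.02, -0.03, -0.06])
([-0.54, 2.84, 0.26], [-0.02, -0.03, -0.06])
([-0.54, 2.84, 0.26], [-0.02, -0.03, -0.06])
([-0.54, 2.84, 0.26], [-0.02, -0.03, -0.06])
([-0.55, 2.84, 0.26], [-0.02, -0.03, -0.06])
([-0.55, 2.84, 0.26], [-0.02, -0.03, -0.06])
([-0.55, 2.84, 0.26], [-0.02, -0.03, -0.06])
([-0.55, 2.84, 0.27], [-0.02, -0.03, -0.06])
([-0.56, 2.84, 0.27], [-0.02, -0.03, -0.06])
([-0.56, 2.84, 0.27], [-0.02, -0.03, -0.06])
sum if no turn: [-6.18 31.18  2.96]
```

>>> servo_tool:
  targets:
    - {"xyz":[-0.4,2.0,0],"angular":[0,0,0],"claw":1.2}
    - {"xyz":[-0.6,3.2,0.3],"angular":[0,0,0],"claw":1.2}
    - {"xyz":[-0.6,3.2,0.3],"angular":[0,0,0],"claw":1.2}
    - {"xyz":[-0.6,3.2,0.3],"angular":[0,0,0],"claw":1.2}
    - {"xyz":[-0.6,3.2,0.3],"angular":[0,0,-0.6],"claw":1.2}
    - {"xyz":[-0.6,3.2,0.3],"angular":[0,0,0],"claw":1.2}
    - {"xyz":[-0.6,3.2,0.3],"angular":[0,0,0],"claw":1.2}
    - {"xyz":[-0.6,3.2,0.3],"angular":[0,0,0],"claw":1.2}
    - {"xyz":[-0.6,3.2,0.3],"angular":[0,0,0],"claw":1.2}
    - {"xyz":[-0.6,2.4,0.3],"angular":[0,0,0],"claw":1.2}
    - {"xyz":[-0.4,1.2,0.3],"angular":[0,0,0],"claw":1.2}
    - {"xyz":[0,0,0],"angular":[0,0,0],"claw":1.2}
    - {"xyz":[0,0,0],"angular":[0,0,0],"claw":1.2}

```text
t: 12.9
eef_pos: [0.3997, -0.1552, 0.1352]
ee_rot: [3.142, 0.001, -0.045]
force: [-0.3, 0.1, -1.2]
width: 0.0176
gripper_force: 35.0
```

Run:
```python
from h import *
f=grab('wrist','w3')
cv2.imwrite('pics/w3b.png',cv2.resize(f['color'],(800,600),interpolation=cv2.INTER_CUBIC))
for p in([.508,-.0434],[.5117,-.159],[.5175,-.2885]):print((proj(f,[*p,.048])*800/512).round(1))
```

```text
[149.3  89.3]
[410.6  66.7]
[709.7  38.6]
```

View pics/w3b.png

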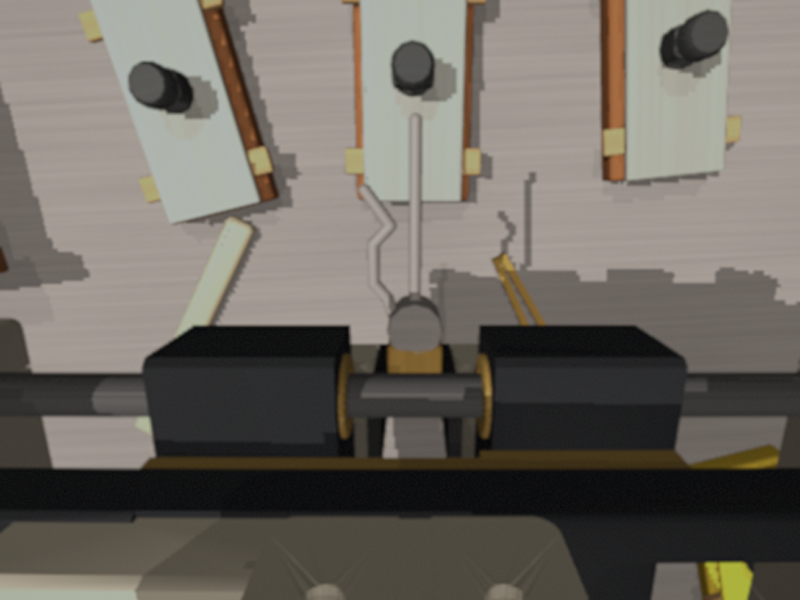

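Run:
```python
from h import *
f=dict(np.load('pics/w3.npz'));s=monitor.get_state();print(s['eef_pos'],s['ee_rot'])
P=lambda u,v,z:px(f,u*.64,v*.64,z).round(4)
print('tip',P(415,116,.1213),'legroot',P(415,290,.1213),'pin2 top',P(413,62,.048),'pin1',P(150,82,.048),'pin3',P(709,32,.048))
print('plate2 near corners',P(372,200,.023),P(462,200,.023),P(359,0,.023),P(470,0,.023))
```

```text
[ 0.40013851 -0.15484229  0.13537917] [-3.14157431e+00  2.15239481e-04 -4.38580479e-02]
tip [ 0.4823 -0.1594  0.1213] legroot [ 0.429  -0.1571  0.1213] pin2 top [ 0.5135 -0.1601  0.048 ] pin1 [ 0.5109 -0.0442  0.048 ] pin3 [ 0.5201 -0.288   0.048 ]
plate2 near corners [ 0.4547 -0.1362  0.023 ] [ 0.4526 -0.1826  0.023 ] [ 0.547  -0.1362  0.023 ] [ 0.5447 -0.1883  0.023 ]
```

>>> servo_tool:
  targets:
    - {"xyz":[0,0,2],"angular":[0,0,0],"claw":1.2}
    - {"xyz":[0,0,2.5],"angular":[0,0,0],"claw":1.2}
    - {"xyz":[0,0,2.5],"angular":[0,0,0],"claw":1.2}
    - {"xyz":[0,0,1.2],"angular":[0,0,0],"claw":1.2}
    - {"xyz":[0,0,0.3],"angular":[0,0,0],"claw":1.2}
    - {"xyz":[0,0,0],"angular":[0,0,0],"claw":1.2}
    - {"xyz":[0,0,0],"angular":[0,0,0],"claw":1.2}

```text
t: 13.65
eef_pos: [0.4009, -0.1548, 0.0512]
ee_rot: [-3.142, -0.001, -0.043]
force: [-0.6, 0.4, -0.1]
width: 0.0177
gripper_force: 35.0
```

Run:
```python
from h import *
X,Y,a=.5125,-.1597,-.043
from math import *
s=monitor.get_state();print(s['eef_pos'],s['ee_rot'],s['force'],s['width'],s['gripper_force'])
plan(X-.092*cos(a),Y-.092*sin(a),.0479,a,1)
```

```text
[ 0.40092883 -0.15475373  0.05117717] [-3.14158080e+00 -1.19687587e-03 -4.28201188e-02] [-0.60097246  0.37171883 -0.07804008] 0.017657788564500978 34.975905418395996
rot [-0.  -0.1  0. ] n 1
([1.97, 0.01, 0.33], [-0.0, -0.07, 0.01])
sum if no turn: [1.97 0.01 0.33]
```

Down 3 mm, then in slowly until the tip has entered the hole.

>>> servo_tool:
  targets:
    - {"xyz":[0,0,0.3],"angular":[0,0,0],"claw":1.2}
    - {"xyz":[0.5,0,0],"angular":[0,0,0],"claw":1.2}
    - {"xyz":[0.5,0,0],"angular":[0,0,0],"claw":1.2}
    - {"xyz":[0.5,0,0],"angular":[0,0,0],"claw":1.2}
    - {"xyz":[0.5,0,0],"angular":[0,0,0],"claw":1.2}
    - {"xyz":[0.4,0,0],"angular":[0,0,0],"claw":1.2}
    - {"xyz":[0,0,0],"angular":[0,0,0],"claw":1.2}

```text
t: 14.35
eef_pos: [0.4248, -0.1562, 0.0474]
ee_rot: [3.142, -0.0, -0.044]
force: [0.6, 0.8, -1.2]
width: 0.0177
gripper_force: 35.0
```

>>> servo_tool:
  targets:
    - {"xyz":[0.5,0,-0.04],"angular":[0,0,0],"claw":1.2}
    - {"xyz":[0.5,0,0],"angular":[0,0,0],"claw":1.2}
    - {"xyz":[0.5,0,0],"angular":[0,0,0],"claw":1.2}
    - {"xyz":[0.5,0,0],"angular":[0,0,0],"claw":1.2}
    - {"xyz":[0.5,0,0],"angular":[0,0,0],"claw":1.2}
    - {"xyz":[0,0,0],"angular":[0,0,0],"claw":1.2}

```text
t: 14.95
eef_pos: [0.4499, -0.1573, 0.0479]
ee_rot: [3.142, -0.0, -0.044]
force: [-0.5, -0.7, -0.6]
width: 0.0173
gripper_force: 35.0
```

>>> servo_tool:
  targets:
    - {"xyz":[0.5,0,0],"angular":[0,0,0],"claw":1.2}
    - {"xyz":[0.5,0,0],"angular":[0,0,0],"claw":1.2}
    - {"xyz":[0.4,0,0],"angular":[0,0,0],"claw":1.2}
    - {"xyz":[0.4,0,0],"angular":[0,0,0],"claw":1.2}
    - {"xyz":[0.3,0,0],"angular":[0,0,0],"claw":1.2}
    - {"xyz":[0,0,0],"angular":[0,0,0],"claw":1.2}
    - {"xyz":[0,0,0],"angular":[0,0,0],"claw":1.2}

```text
t: 15.65
eef_pos: [0.4717, -0.1578, 0.0482]
ee_rot: [-3.141, -0.003, -0.043]
force: [2.9, 4.6, -0.8]
width: 0.0177
gripper_force: 35.0
```

>>> servo_tool:
  targets:
    - {"xyz":[0.2,0,0],"angular":[0,0,0],"claw":1.2}
    - {"xyz":[0.1,0,0],"angular":[0,0,0],"claw":1.2}
    - {"xyz":[0,0,0],"angular":[0,0,0],"claw":1.2}
    - {"xyz":[0,0,0],"angular":[0,0,0],"claw":1.2}

```text
t: 16.05
eef_pos: [0.4735, -0.1584, 0.048]
ee_rot: [3.142, -0.001, -0.044]
force: [2.0, 2.6, -1.2]
width: 0.0178
gripper_force: 35.0
```

Run:
```python
from h import *
f=grab('wrist','w4')
cv2.imwrite('pics/w4b.png',cv2.resize(f['color'][0:260,130:390],(600,600),interpolation=cv2.INTER_CUBIC))
```

```text
(no output)
```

View pics/w4b.png

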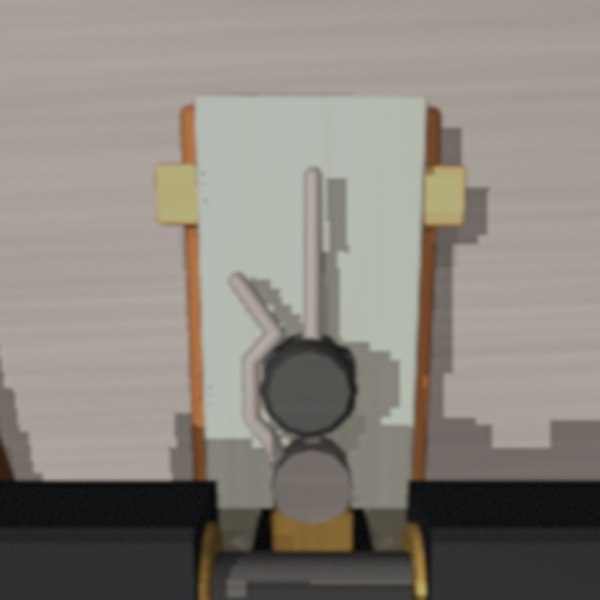

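>>> servo_tool:
  targets:
    - {"xyz":[0,0,0],"angular":[0,0,0],"claw":2.8}
    - {"xyz":[0,0,0],"angular":[0,0,0],"claw":2.8}
    - {"xyz":[0,0,0],"angular":[0,0,0],"claw":2.8}
    - {"xyz":[0,0,-1],"angular":[0,0,0],"claw":2.8}
    - {"xyz":[0,0,-3],"angular":[0,0,0],"claw":2.8}
    - {"xyz":[0,0,-4],"angular":[0,0,0],"claw":2.8}
    - {"xyz":[0,0,-4],"angular":[0,0,0],"claw":2.8}
    - {"xyz":[-0.5,-1,-4],"angular":[0,0,0],"claw":2.8}
    - {"xyz":[-0.8,-3,-4],"angular":[0,0,0],"claw":2.8}
    - {"xyz":[-0.8,-4,-3],"angular":[0,0,0],"claw":2.8}
    - {"xyz":[-0.8,-4,-2],"angular":[0,0,0],"claw":2.8}
    - {"xyz":[-0.8,-4,0],"angular":[0,0,0],"claw":2.8}
    - {"xyz":[-0.8,-4,0],"angular":[0,0,0],"claw":2.8}
    - {"xyz":[-0.8,-4,0],"angular":[0,0,0],"claw":2.8}
    - {"xyz":[-0.8,-4,0],"angular":[0,0,0],"claw":2.8}
    - {"xyz":[-0.5,-4,0],"angular":[0,0,0],"claw":2.8}
    - {"xyz":[-0.5,-4,0],"angular":[0,0,0],"claw":2.8}
    - {"xyz":[0,-3,0],"angular":[0,0,0],"claw":2.8}
    - {"xyz":[0,-2,0],"angular":[0,0,0],"claw":2.8}
    - {"xyz":[0,0,0],"angular":[0,0,0],"claw":2.8}

```text
t: 18.1
eef_pos: [0.4202, 0.2551, 0.297]
ee_rot: [3.141, 0.0, -0.042]
force: [-0.6, -0.1, -0.3]
width: 0.0279
gripper_force: 0.0
```

Run:
```python
from h import *
f=grab('wrist','w5');s=monitor.get_state();print(s['eef_pos'],s['ee_rot'])
g=grab('scene','s5')
A=cv2.resize(f['color'][0:150,80:400],(800,375),interpolation=cv2.INTER_CUBIC)
b=g['color'][175:240,110:290];B=cv2.resize(b,None,fx=3.3,fy=3.3,interpolation=cv2.INTER_CUBIC)
B=cv2.copyMakeBorder(B,0,0,0,800-B.shape[1],0);cv2.imwrite('pics/w5b.png',np.vstack([A,B]))
```

```text
[0.42008422 0.25390957 0.29701065] [ 3.14086990e+00  4.55397924e-04 -4.26524212e-02]
```

View pics/w5b.png

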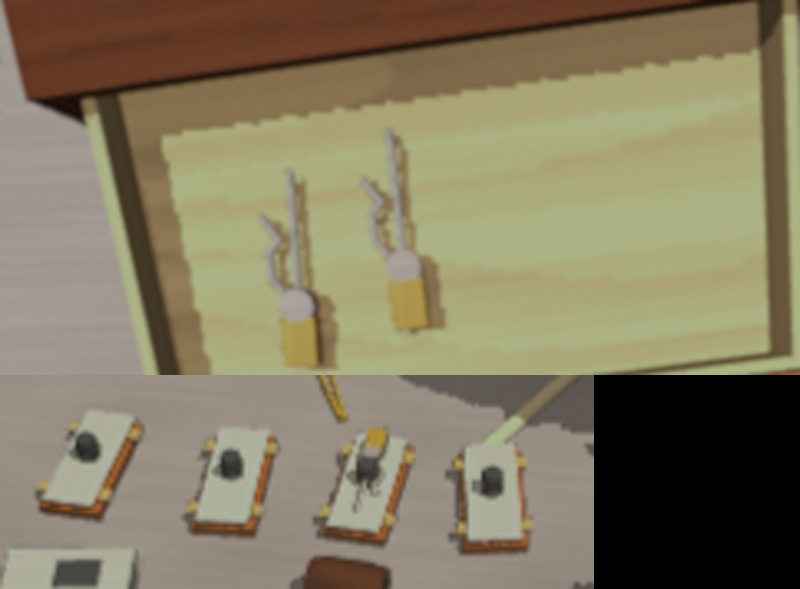

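Run:
```python
from h import *
f=dict(np.load('pics/w5.npz'))
for n,c,t,b in(('A',(297,305),(290,172),(302,365)),('B',(403,266),(390,130),(411,330))):
    P=lambda q,z:px(f,q[0]/2.5+80,q[1]/2.5,z)[:2]
    C,T,B=P(c,.038),P(t,.032),P(b,.038)
    d=T-C; yaw=np.arctan2(d[1],d[0]); u=d/np.linalg.norm(d)
    print(n,'coil',C.round(4),'yaw',yaw.round(3),'CT',np.linalg.norm(d).round(4),'CB',np.linalg.norm(C-B).round(4),'hold',(C-18e-3*u).round(4))
plan(.4785,.2798,.11,.064)
```

```text
A coil [0.4794 0.3368] yaw -0.02 CT 0.0646 CB 0.0305 hold [0.4614 0.3372]
B coil [0.4963 0.2815] yaw 0.045 CT 0.065 CB 0.032 hold [0.4783 0.2807]
rot [ 0.   0.  -6.2] n 7
([0.82, -0.42, 2.67], [0.0, 0.0, -0.88])
([0.82, -0.41, 2.67], [0.0, 0.0, -0.88])
([0.83, -0.39, 2.67], [0.0, 0.0, -0.88])
([0.84, -0.38, 2.67], [0.0, 0.0, -0.88])
([0.84, -0.37, 2.67], [0.0, 0.0, -0.88])
([0.85, -0.35, 2.67], [0.0, 0.0, -0.88])
([0.85, -0.34, 2.67], [0.0, 0.0, -0.88])
sum if no turn: [ 6.   -2.28 18.7 ]
```

>>> servo_tool:
  targets:
    - {"xyz":[0.8,-0.4,2.7],"angular":[0,0,-0.8],"claw":2.8}
    - {"xyz":[0.8,-0.4,2.7],"angular":[0,0,-0.8],"claw":2.8}
    - {"xyz":[0.8,-0.4,2.7],"angular":[0,0,-0.8],"claw":2.8}
    - {"xyz":[0.9,-0.4,2.7],"angular":[0,0,-0.8],"claw":2.8}
    - {"xyz":[0.9,-0.4,2.7],"angular":[0,0,-0.8],"claw":2.8}
    - {"xyz":[0.9,-0.3,2.7],"angular":[0,0,-0.8],"claw":2.8}
    - {"xyz":[0.9,-0.3,2.5],"angular":[0,0,-0.8],"claw":2.8}
    - {"xyz":[0,0,0],"angular":[0,0,0],"claw":2.8}
    - {"xyz":[0,0,0],"angular":[0,0,0],"claw":2.8}

```text
t: 19.1
eef_pos: [0.4805, 0.2783, 0.1103]
ee_rot: [3.141, 0.001, 0.052]
force: [0.3, -0.0, 0.6]
width: 0.0282
gripper_force: 0.0
```

Run:
```python
from h import *
plan(.4783,.2802,.0465,.055,4)
```

```text
rot [ 0.1  0.  -0.1] n 4
([-0.05, -0.05, 1.6], [0.01, 0.01, -0.04])
([-0.05, -0.05, 1.6], [0.01, 0.01, -0.04])
([-0.05, -0.05, 1.6], [0.01, 0.01, -0.04])
([-0.05, -0.05, 1.6], [0.01, 0.01, -0.04])
sum if no turn: [-0.21 -0.2   6.38]
```

>>> servo_tool:
  targets:
    - {"xyz":[-0.2,-0.2,1.9],"angular":[0,0,0],"claw":2.8}
    - {"xyz":[0,0,1.9],"angular":[0,0,0],"claw":2.8}
    - {"xyz":[0,0,1.5],"angular":[0,0,0],"claw":2.8}
    - {"xyz":[0,0,0.9],"angular":[0,0,0],"claw":2.8}
    - {"xyz":[0,0,0],"angular":[0,0,0],"claw":2.8}
    - {"xyz":[0,0,0],"angular":[0,0,0],"claw":2.8}

```text
t: 19.7
eef_pos: [0.4787, 0.2816, 0.0492]
ee_rot: [-3.141, -0.001, 0.054]
force: [0.2, -0.2, 0.5]
width: 0.0283
gripper_force: 0.0
```

>>> servo_tool:
  force: 35
  targets:
    - {"xyz":[0,0.1,0.3],"angular":[0,0,0],"claw":2.8}
    - {"xyz":[0,0,0],"angular":[0,0,0],"claw":2.8}
    - {"xyz":[0,0,0],"angular":[0,0,0],"claw":1.2}
    - {"xyz":[0,0,0],"angular":[0,0,0],"claw":1.2}
    - {"xyz":[0,0,0],"angular":[0,0,0],"claw":1.2}
    - {"xyz":[0,0,0],"angular":[0,0,0],"claw":1.2}

```text
t: 20.3
eef_pos: [0.4784, 0.2804, 0.0453]
ee_rot: [-3.141, -0.0, 0.054]
force: [-0.2, -0.8, 2.9]
width: 0.0177
gripper_force: 35.0
```

>>> servo_tool:
  targets:
    - {"xyz":[0,0,-1],"angular":[0,0,0],"claw":1.2}
    - {"xyz":[0,0,-2.5],"angular":[0,0,0],"claw":1.2}
    - {"xyz":[0,0,-3],"angular":[0,0,0],"claw":1.2}
    - {"xyz":[0,0,-3],"angular":[0,0,0],"claw":1.2}
    - {"xyz":[0,0,-2],"angular":[0,0,0],"claw":1.2}
    - {"xyz":[0,0,0],"angular":[0,0,0],"claw":1.2}

```text
t: 20.9
eef_pos: [0.4796, 0.2816, 0.1639]
ee_rot: [-3.138, -0.005, 0.054]
force: [0.3, 0.6, -0.6]
width: 0.0177
gripper_force: 35.0
```

Run:
```python
from h import *
from math import *
X,Y,a=.5187,-.288,.03
print(monitor.get_state()['gripper_force'])
plan(X-.112*cos(a),Y-.112*sin(a),.14,a,18)
```

```text
34.962873458862305
rot [-0.2 -0.3  1.4] n 18
([-0.58, 3.16, 0.12], [-0.01, -0.01, 0.08])
([-0.57, 3.16, 0.12], [-0.01, -0.01, 0.08])
([-0.57, 3.16, 0.12], [-0.01, -0.01, 0.08])
([-0.57, 3.16, 0.12], [-0.01, -0.01, 0.08])
([-0.56, 3.16, 0.12], [-0.01, -0.01, 0.08])
([-0.56, 3.16, 0.12], [-0.01, -0.01, 0.08])
([-0.55, 3.16, 0.12], [-0.01, -0.01, 0.08])
([-0.55, 3.16, 0.12], [-0.01, -0.01, 0.08])
([-0.54, 3.16, 0.12], [-0.01, -0.01, 0.08])
([-0.54, 3.16, 0.13], [-0.01, -0.01, 0.08])
([-0.53, 3.16, 0.13], [-0.01, -0.01, 0.08])
([-0.53, 3.16, 0.13], [-0.01, -0.01, 0.08])
([-0.53, 3.17, 0.13], [-0.01, -0.01, 0.08])
([-0.52, 3.17, 0.13], [-0.01, -0.01, 0.08])
([-0.52, 3.17, 0.13], [-0.01, -0.01, 0.08])
([-0.51, 3.17, 0.13], [-0.01, -0.01, 0.08])
([-0.51, 3.17, 0.13], [-0.01, -0.01, 0.08])
([-0.5, 3.17, 0.13], [-0.01, -0.01, 0.08])
sum if no turn: [-9.   57.05  2.39]
```

>>> servo_tool:
  targets:
    - {"xyz":[-0.4,2,0],"angular":[0,0,0],"claw":1.2}
    - {"xyz":[-0.6,3.4,0.1],"angular":[0,0,0],"claw":1.2}
    - {"xyz":[-0.6,3.4,0.1],"angular":[0,0,0],"claw":1.2}
    - {"xyz":[-0.6,3.4,0.1],"angular":[0,0,0],"claw":1.2}
    - {"xyz":[-0.6,3.4,0.1],"angular":[0,0,0.7],"claw":1.2}
    - {"xyz":[-0.6,3.4,0.1],"angular":[0,0,0.7],"claw":1.2}
    - {"xyz":[-0.6,3.4,0.2],"angular":[0,0,0],"claw":1.2}
    - {"xyz":[-0.5,3.4,0.2],"angular":[0,0,0],"claw":1.2}
    - {"xyz":[-0.5,3.4,0.2],"angular":[0,0,0],"claw":1.2}
    - {"xyz":[-0.5,3.4,0.2],"angular":[0,0,0],"claw":1.2}
    - {"xyz":[-0.5,3.4,0.2],"angular":[0,0,0],"claw":1.2}
    - {"xyz":[-0.5,3.4,0.2],"angular":[0,0,0],"claw":1.2}
    - {"xyz":[-0.5,3.4,0.2],"angular":[0,0,0],"claw":1.2}
    - {"xyz":[-0.5,3.4,0.2],"angular":[0,0,0],"claw":1.2}
    - {"xyz":[-0.5,3.4,0.2],"angular":[0,0,0],"claw":1.2}
    - {"xyz":[-0.5,3.4,0.2],"angular":[0,0,0],"claw":1.2}
    - {"xyz":[-0.4,2.6,0.1],"angular":[0,0,0],"claw":1.2}
    - {"xyz":[-0.2,1.5,0],"angular":[0,0,0],"claw":1.2}
    - {"xyz":[0,0,0],"angular":[0,0,0],"claw":1.2}
    - {"xyz":[0,0,0],"angular":[0,0,0],"claw":1.2}

```text
t: 22.9
eef_pos: [0.4072, -0.2937, 0.1333]
ee_rot: [-3.141, 0.002, 0.028]
force: [0.3, 0.8, -1.5]
width: 0.0177
gripper_force: 35.0
```

Run:
```python
from h import *
from math import *
X,Y,a=.5187,-.288,.03
f=grab('wrist','w6')
cv2.imwrite('pics/w6b.png',cv2.resize(f['color'][0:260,60:460],(800,520),interpolation=cv2.INTER_CUBIC))
s=monitor.get_state();print(s['eef_pos'],s['ee_rot'],s['gripper_force'])
plan(X-.112*cos(a),Y-.112*sin(a),.14,a,1)
```

```text
[ 0.40756983 -0.2933235   0.13349774] [-3.14101823e+00  1.10143303e-03  2.88999212e-02] 34.96280372142792
rot [-0.   0.1 -0.1] n 1
([-0.08, -0.2, -0.65], [-0.03, 0.06, -0.06])
sum if no turn: [-0.08 -0.2  -0.65]
```

View pics/w6b.png

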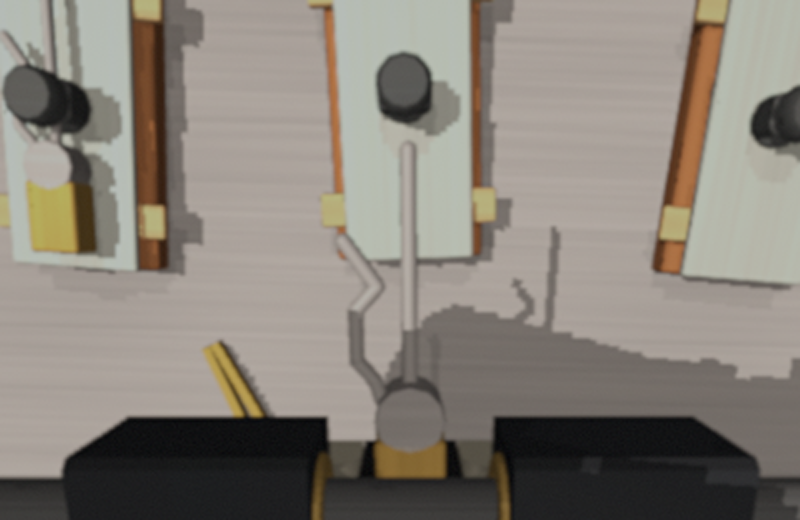

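Run:
```python
from h import *
f=dict(np.load('pics/w6.npz'))
P=lambda u,v,z:px(f,u/2+60,v/2,z).round(4)
lz=.1335-.0233+.010
print('tip',P(408,143,lz),'root',P(408.5,370,lz),'pin3',P(404.5,80,.048),'pin2',P(33,95,.048))
C=[P(u,v,.023) for u,v in((337,90),(346,258),(472,90),(472,258))];print(C)
```

```text
tip [ 0.491  -0.291   0.1202] root [ 0.437  -0.2926  0.1202] pin3 [ 0.5203 -0.2888  0.048 ] pin2 [ 0.5125 -0.1628  0.048 ]
[array([ 0.5216, -0.2632,  0.023 ]), array([ 0.4597, -0.2667,  0.023 ]), array([ 0.523 , -0.3139,  0.023 ]), array([ 0.4611, -0.3171,  0.023 ])]
```

>>> servo_tool:
  targets:
    - {"xyz":[-0.1,-0.05,1.5],"angular":[0,0,-0.5],"claw":1.2}
    - {"xyz":[0,0,2.5],"angular":[0,0,0],"claw":1.2}
    - {"xyz":[0,0,2.5],"angular":[0,0,0],"claw":1.2}
    - {"xyz":[0,0,1.2],"angular":[0,0,0],"claw":1.2}
    - {"xyz":[0,0,0.4],"angular":[0,0,0],"claw":1.2}
    - {"xyz":[0,0,0],"angular":[0,0,0],"claw":1.2}
    - {"xyz":[0,0,0],"angular":[0,0,0],"claw":1.2}

```text
t: 23.65
eef_pos: [0.408, -0.293, 0.0537]
ee_rot: [3.141, -0.001, 0.039]
force: [0.6, -0.6, -0.1]
width: 0.0176
gripper_force: 35.0
```

Run:
```python
from h import *
from math import *
X,Y,a=.5195,-.2887,.038
s=monitor.get_state();print(s['eef_pos'],s['ee_rot'],s['gripper_force'])
plan(X-.092*cos(a),Y-.092*sin(a),.0473,a,1)
```

```text
[ 0.40801238 -0.29302129  0.05370992] [ 3.14119002e+00 -9.49619995e-04  3.90488207e-02] 34.962807297706604
rot [ 0.  -0.1  0.1] n 1
([1.96, -0.01, 0.64], [0.02, -0.05, 0.06])
sum if no turn: [ 1.96 -0.01  0.64]
```

>>> servo_tool:
  targets:
    - {"xyz":[0,0,0.4],"angular":[0,0,0],"claw":1.2}
    - {"xyz":[0,0,0.2],"angular":[0,0,0],"claw":1.2}
    - {"xyz":[0.4,0,0],"angular":[0,0,0],"claw":1.2}
    - {"xyz":[0.5,0,0],"angular":[0,0,0],"claw":1.2}
    - {"xyz":[0.5,0,0],"angular":[0,0,0],"claw":1.2}
    - {"xyz":[0.5,0,0],"angular":[0,0,0],"claw":1.2}
    - {"xyz":[0.5,0,0],"angular":[0,0,0],"claw":1.2}
    - {"xyz":[0,0,0],"angular":[0,0,0],"claw":1.2}

```text
t: 24.45
eef_pos: [0.4323, -0.2923, 0.047]
ee_rot: [3.141, -0.0, 0.039]
force: [0.1, 0.5, -0.7]
width: 0.0177
gripper_force: 35.0
```

>>> servo_tool:
  targets:
    - {"xyz":[0.5,0,-0.03],"angular":[0,0,0],"claw":1.2}
    - {"xyz":[0.5,0,0],"angular":[0,0,0],"claw":1.2}
    - {"xyz":[0.5,0,0],"angular":[0,0,0],"claw":1.2}
    - {"xyz":[0.5,0,0],"angular":[0,0,0],"claw":1.2}
    - {"xyz":[0.5,0,0],"angular":[0,0,0],"claw":1.2}
    - {"xyz":[0.5,0,0],"angular":[0,0,0],"claw":1.2}
    - {"xyz":[0.5,0,0],"angular":[0,0,0],"claw":1.2}
    - {"xyz":[0.4,0,0],"angular":[0,0,0],"claw":1.2}
    - {"xyz":[0.3,0,0],"angular":[0,0,0],"claw":1.2}
    - {"xyz":[0.3,0,0],"angular":[0,0,0],"claw":1.2}
    - {"xyz":[0.2,0,0],"angular":[0,0,0],"claw":1.2}
    - {"xyz":[0.1,0,0],"angular":[0,0,0],"claw":1.2}
    - {"xyz":[0,0,0],"angular":[0,0,0],"claw":1.2}
    - {"xyz":[0,0,0],"angular":[0,0,0],"claw":1.2}

```text
t: 25.85
eef_pos: [0.48, -0.2907, 0.0476]
ee_rot: [3.141, -0.001, 0.038]
force: [1.2, -0.1, 0.5]
width: 0.0174
gripper_force: 35.0
```

>>> servo_tool:
  targets:
    - {"xyz":[0.2,0,0],"angular":[0,0,0],"claw":1.2}
    - {"xyz":[0,0,0],"angular":[0,0,0],"claw":1.2}
    - {"xyz":[0,0,0],"angular":[0,0,0],"claw":1.2}

```text
t: 26.15
eef_pos: [0.4813, -0.2904, 0.0473]
ee_rot: [3.142, 0.0, 0.038]
force: [-0.5, 0.8, -0.4]
width: 0.0176
gripper_force: 35.0
```

>>> servo_tool:
  targets:
    - {"xyz":[0,0,0],"angular":[0,0,0],"claw":2.8}
    - {"xyz":[0,0,0],"angular":[0,0,0],"claw":2.8}
    - {"xyz":[0,0,0],"angular":[0,0,0],"claw":2.8}
    - {"xyz":[0,0,-1],"angular":[0,0,0],"claw":2.8}
    - {"xyz":[0,0,-3],"angular":[0,0,0],"claw":2.8}
    - {"xyz":[0,0,-4],"angular":[0,0,0],"claw":2.8}
    - {"xyz":[0,0,-4],"angular":[0,0,0],"claw":2.8}
    - {"xyz":[-0.5,-2,-4],"angular":[0,0,0],"claw":2.8}
    - {"xyz":[-0.5,-4,-4],"angular":[0,0,0],"claw":2.8}
    - {"xyz":[-0.5,-4.6,-3],"angular":[0,0,0],"claw":2.8}
    - {"xyz":[-0.5,-4.6,-2],"angular":[0,0,0],"claw":2.8}
    - {"xyz":[-0.5,-4.6,0],"angular":[0,0,0],"claw":2.8}
    - {"xyz":[-0.5,-4.6,0],"angular":[0,0,0],"claw":2.8}
    - {"xyz":[-0.5,-4.6,0],"angular":[0,0,0],"claw":2.8}
    - {"xyz":[-0.5,-4.6,0],"angular":[0,0,0],"claw":2.8}
    - {"xyz":[-0.5,-4.6,0],"angular":[0,0,0],"claw":2.8}
    - {"xyz":[-0.5,-4.6,0],"angular":[0,0,0],"claw":2.8}
    - {"xyz":[0,-4.6,0],"angular":[0,0,0],"claw":2.8}
    - {"xyz":[0,-3,0],"angular":[0,0,0],"claw":2.8}
    - {"xyz":[0,-2,0],"angular":[0,0,0],"claw":2.8}

```text
t: 28.15
eef_pos: [0.4123, 0.224, 0.2904]
ee_rot: [-3.141, -0.001, 0.04]
force: [0.1, 0.5, -0.9]
width: 0.028
gripper_force: 0.0
```

Run:
```python
from h import *
f=grab('wrist','w7');s=monitor.get_state();print(s['eef_pos'],s['ee_rot'])
g=grab('scene','s7')
A=cv2.resize(f['color'][0:150,80:400],(800,375),interpolation=cv2.INTER_CUBIC)
b=g['color'][180:235,110:290];B=cv2.resize(b,None,fx=4,fy=4,interpolation=cv2.INTER_CUBIC)
B=cv2.copyMakeBorder(B,0,0,0,800-B.shape[1],0);cv2.imwrite('pics/w7b.png',np.vstack([A,B]))
```

```text
[0.41271574 0.22554705 0.29017062] [-3.14066915e+00 -7.95688157e-04  4.03452817e-02]
```

View pics/w7b.png

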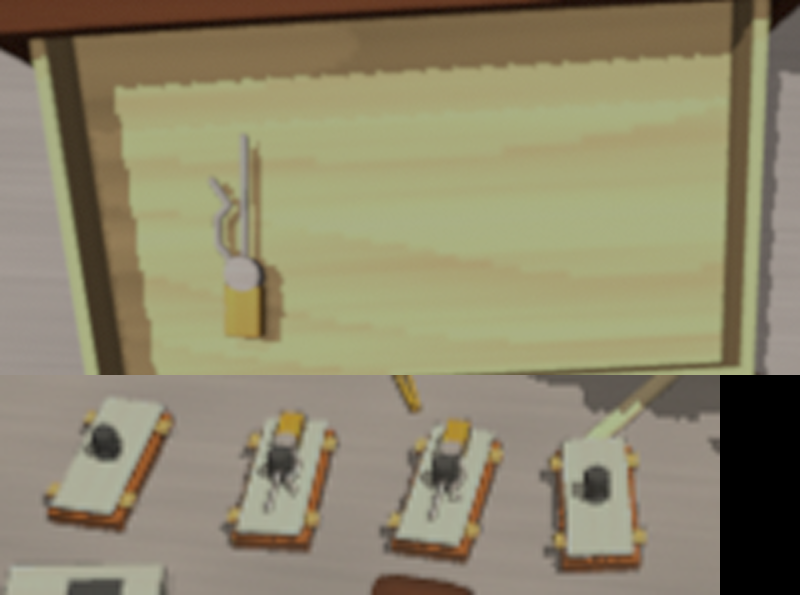

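Run:
```python
from h import *
f=dict(np.load('pics/w7.npz'))
P=lambda q,z:px(f,q[0]/2.5+80,q[1]/2.5,z)[:2]
C,T,B=P((242.5,273),.038),P((244,138),.032),P((243.5,337),.038)
d=T-C;u=d/np.linalg.norm(d);print(C,np.arctan2(d[1],d[0]),C-.018*u,np.linalg.norm(B-C))
print('board edge',P((400,15),.075))
plan(.4617,.337,.11,-.015)
```

```text
[0.47947981 0.33627186] -0.013200365570767612 [0.46148138 0.33650946] 0.03146060681913036
board edge [0.5862597  0.25706276]
rot [-0.  -0.   3.2] n 8
([0.67, -1.39, 2.25], [-0.0, -0.0, 0.4])
([0.66, -1.39, 2.25], [-0.0, -0.0, 0.4])
([0.65, -1.4, 2.25], [-0.0, -0.0, 0.4])
([0.64, -1.4, 2.25], [-0.0, -0.0, 0.4])
([0.63, -1.41, 2.25], [-0.0, -0.0, 0.4])
([0.62, -1.41, 2.25], [-0.0, -0.0, 0.4])
([0.61, -1.41, 2.25], [-0.0, -0.0, 0.4])
([0.6, -1.42, 2.25], [-0.0, -0.0, 0.4])
sum if no turn: [  4.74 -11.38  18.  ]
```

>>> servo_tool:
  targets:
    - {"xyz":[0.7,-1.4,2.25],"angular":[0,0,0.4],"claw":2.8}
    - {"xyz":[0.7,-1.4,2.25],"angular":[0,0,0.4],"claw":2.8}
    - {"xyz":[0.6,-1.4,2.25],"angular":[0,0,0.4],"claw":2.8}
    - {"xyz":[0.6,-1.4,2.25],"angular":[0,0,0.4],"claw":2.8}
    - {"xyz":[0.6,-1.4,2.25],"angular":[0,0,0.4],"claw":2.8}
    - {"xyz":[0.6,-1.4,2.25],"angular":[0,0,0.4],"claw":2.8}
    - {"xyz":[0.6,-1.4,2.25],"angular":[0,0,0.4],"claw":2.8}
    - {"xyz":[0.6,-1.4,2.25],"angular":[0,0,0.4],"claw":2.8}
    - {"xyz":[0,0,0],"angular":[0,0,0],"claw":2.8}
    - {"xyz":[0,0,0],"angular":[0,0,0],"claw":2.8}

```text
t: 29.25
eef_pos: [0.4613, 0.3339, 0.1097]
ee_rot: [3.141, 0.001, -0.018]
force: [0.7, -0.4, 0.6]
width: 0.0281
gripper_force: 0.0
```

Run:
```python
from h import *
plan(.4617,.337,.0465,-.015,4)
```

```text
rot [ 0.1  0.  -0.2] n 4
([0.01, -0.08, 1.58], [0.02, 0.01, -0.04])
([0.01, -0.08, 1.58], [0.02, 0.01, -0.04])
([0.01, -0.08, 1.58], [0.02, 0.01, -0.04])
([0.01, -0.08, 1.58], [0.02, 0.01, -0.04])
sum if no turn: [ 0.03 -0.31  6.32]
```

>>> servo_tool:
  targets:
    - {"xyz":[0,-0.3,1.9],"angular":[0,0,0],"claw":2.8}
    - {"xyz":[0,0,1.9],"angular":[0,0,0],"claw":2.8}
    - {"xyz":[0,0,1.5],"angular":[0,0,0],"claw":2.8}
    - {"xyz":[0,0,0.9],"angular":[0,0,0],"claw":2.8}
    - {"xyz":[0,0,0],"angular":[0,0,0],"claw":2.8}
    - {"xyz":[0,0,0],"angular":[0,0,0],"claw":2.8}

```text
t: 29.85
eef_pos: [0.4618, 0.3378, 0.0488]
ee_rot: [-3.141, -0.001, -0.018]
force: [-0.8, 0.1, -0.0]
width: 0.0282
gripper_force: 0.0
```

>>> servo_tool:
  force: 35
  targets:
    - {"xyz":[0,0.1,0.25],"angular":[0,0,0],"claw":2.8}
    - {"xyz":[0,0,0],"angular":[0,0,0],"claw":2.8}
    - {"xyz":[0,0,0],"angular":[0,0,0],"claw":1.2}
    - {"xyz":[0,0,0],"angular":[0,0,0],"claw":1.2}
    - {"xyz":[0,0,0],"angular":[0,0,0],"claw":1.2}
    - {"xyz":[0,0,0],"angular":[0,0,0],"claw":1.2}

```text
t: 30.45
eef_pos: [0.4615, 0.3368, 0.0454]
ee_rot: [-3.141, -0.0, -0.017]
force: [-0.7, -0.9, 3.9]
width: 0.0175
gripper_force: 35.0
```

>>> servo_tool:
  targets:
    - {"xyz":[0,0,-1],"angular":[0,0,0],"claw":1.2}
    - {"xyz":[0,0,-2.5],"angular":[0,0,0],"claw":1.2}
    - {"xyz":[0,0,-3],"angular":[0,0,0],"claw":1.2}
    - {"xyz":[0,0,-3],"angular":[0,0,0],"claw":1.2}
    - {"xyz":[0,0.5,-1.5],"angular":[0,0,0],"claw":1.2}
    - {"xyz":[-0.1,2,0],"angular":[0,0,0],"claw":1.2}
    - {"xyz":[-0.1,3.5,0],"angular":[0,0,0],"claw":1.2}
    - {"xyz":[-0.1,3.5,0],"angular":[0,0,0],"claw":1.2}
    - {"xyz":[-0.2,3.5,0],"angular":[0,0,0],"claw":1.2}
    - {"xyz":[-0.2,3.5,0],"angular":[0,0,0],"claw":1.2}
    - {"xyz":[-0.2,3.5,0],"angular":[0,0,0],"claw":1.2}
    - {"xyz":[-0.2,3.5,0],"angular":[0,0,0],"claw":1.2}
    - {"xyz":[-0.2,3.5,0],"angular":[0,0,0],"claw":1.2}
    - {"xyz":[-0.2,3.5,0],"angular":[0,0,0],"claw":1.2}
    - {"xyz":[-0.2,3.5,0],"angular":[0,0,0],"claw":1.2}
    - {"xyz":[-0.2,3.5,0],"angular":[0,0,0],"claw":1.2}
    - {"xyz":[-0.2,3.5,0],"angular":[0,0,0],"claw":1.2}
    - {"xyz":[-0.2,3.5,0],"angular":[0,0,0],"claw":1.2}
    - {"xyz":[0,2,0],"angular":[0,0,0],"claw":1.2}
    - {"xyz":[0,0,0],"angular":[0,0,0],"claw":1.2}

```text
t: 32.45
eef_pos: [0.4283, -0.1302, 0.1543]
ee_rot: [3.141, 0.002, -0.021]
force: [-0.2, -0.4, -0.6]
width: 0.0176
gripper_force: 35.0
```

Run:
```python
from h import *
from math import *
X,Y,a=.514,-.429,-.068
print(monitor.get_state()['gripper_force'])
plan(X-.112*cos(a),Y-.112*sin(a),.14,a,10)
```

```text
34.986979365348816
rot [0.  0.1 2.7] n 10
([-0.2, 2.92, 0.14], [0.0, 0.01, 0.27])
([-0.19, 2.92, 0.14], [0.0, 0.01, 0.27])
([-0.17, 2.92, 0.14], [0.0, 0.01, 0.27])
([-0.16, 2.92, 0.14], [0.0, 0.01, 0.27])
([-0.14, 2.92, 0.14], [0.0, 0.01, 0.27])
([-0.13, 2.92, 0.14], [0.0, 0.01, 0.27])
([-0.12, 2.92, 0.14], [0.0, 0.01, 0.27])
([-0.1, 2.92, 0.14], [0.0, 0.01, 0.27])
([-0.09, 2.92, 0.14], [0.0, 0.01, 0.27])
([-0.08, 2.92, 0.14], [0.0, 0.01, 0.27])
sum if no turn: [-0.62 29.23  1.43]
```

>>> servo_tool:
  targets:
    - {"xyz":[-0.2,2.5,0.1],"angular":[0,0,0.3],"claw":1.2}
    - {"xyz":[-0.2,3.1,0.1],"angular":[0,0,0.3],"claw":1.2}
    - {"xyz":[-0.2,3.1,0.1],"angular":[0,0,0.3],"claw":1.2}
    - {"xyz":[-0.2,3.1,0.1],"angular":[0,0,0.3],"claw":1.2}
    - {"xyz":[-0.1,3.1,0.1],"angular":[0,0,0.3],"claw":1.2}
    - {"xyz":[-0.1,3.1,0.1],"angular":[0,0,0.3],"claw":1.2}
    - {"xyz":[-0.1,3.1,0.1],"angular":[0,0,0.3],"claw":1.2}
    - {"xyz":[-0.1,3.1,0.1],"angular":[0,0,0.3],"claw":1.2}
    - {"xyz":[-0.1,2.8,0.1],"angular":[0,0,0.3],"claw":1.2}
    - {"xyz":[-0.1,2,0.1],"angular":[0,0,0],"claw":1.2}
    - {"xyz":[0,0,0],"angular":[0,0,0],"claw":1.2}
    - {"xyz":[0,0,0],"angular":[0,0,0],"claw":1.2}

```text
t: 33.65
eef_pos: [0.4035, -0.4166, 0.1443]
ee_rot: [-3.141, 0.001, -0.066]
force: [0.0, 0.5, -0.9]
width: 0.018
gripper_force: 35.0
```

Run:
```python
from h import *
from math import *
X,Y,a=.514,-.429,-.068
f=grab('wrist','w8')
cv2.imwrite('pics/w8b.png',cv2.resize(f['color'][0:260,60:460],(800,520),interpolation=cv2.INTER_CUBIC))
s=monitor.get_state();print(s['eef_pos'],s['ee_rot'],s['gripper_force'])
plan(X-.112*cos(a),Y-.112*sin(a),.14,a,1)
```

```text
[ 0.40379229 -0.41628673  0.14453921] [-3.14081109e+00  1.03628822e-03 -6.50506422e-02] 34.98757839202881
rot [-0.   0.1  0.2] n 1
([-0.12, 0.52, 0.45], [-0.04, 0.06, 0.17])
sum if no turn: [-0.12  0.52  0.45]
```

View pics/w8b.png

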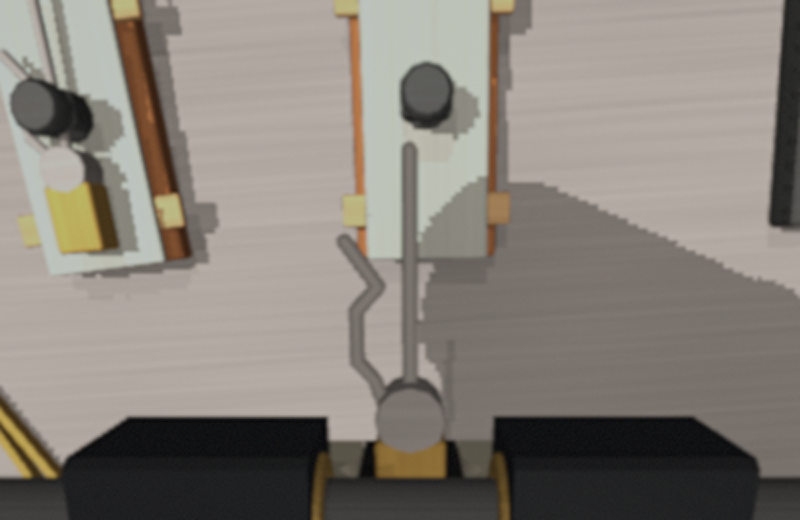

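Run:
```python
from h import *
f=dict(np.load('pics/w8.npz'))
P=lambda u,v,z:px(f,u/2+60,v/2,z).round(4)
lz=.1445-.0234+.010
print('tip',P(409,143,lz),'root',P(409.5,370,lz),'pin4',P(426.5,88,.048))
print([P(u,v,.023) for u,v in((361,60),(368,257),(491,60),(491,257))])
```

```text
tip [ 0.4871 -0.4222  0.1311] root [ 0.4332 -0.4187  0.1311] pin4 [ 0.5159 -0.4301  0.048 ]
[array([ 0.5328, -0.4063,  0.023 ]), array([ 0.4577, -0.4028,  0.023 ]), array([ 0.5295, -0.4567,  0.023 ]), array([ 0.4544, -0.4541,  0.023 ])]
```

>>> servo_tool:
  targets:
    - {"xyz":[-0.2,0.4,1.5],"angular":[0,0,-0.5],"claw":1.2}
    - {"xyz":[0,0.34,2.5],"angular":[0,0,0],"claw":1.2}
    - {"xyz":[0,0,2.5],"angular":[0,0,0],"claw":1.2}
    - {"xyz":[0,0,1.8],"angular":[0,0,0],"claw":1.2}
    - {"xyz":[0,0,0.7],"angular":[0,0,0],"claw":1.2}
    - {"xyz":[0,0,0],"angular":[0,0,0],"claw":1.2}
    - {"xyz":[0,0,0],"angular":[0,0,0],"claw":1.2}

```text
t: 34.4
eef_pos: [0.4026, -0.4243, 0.056]
ee_rot: [3.141, -0.001, -0.055]
force: [0.2, 1.0, 0.0]
width: 0.0178
gripper_force: 35.0
```

Run:
```python
from h import *
from math import *
X,Y,a=.515,-.4302,-.056
s=monitor.get_state();print(s['eef_pos'],s['ee_rot'],s['gripper_force'],s['width'])
plan(X-.092*cos(a),Y-.092*sin(a),.0474,a,1)
```

```text
[ 0.40259613 -0.42425261  0.05598416] [ 3.14096069e+00 -8.56313248e-04 -5.50583302e-02] 34.98749613761902 0.017762006200504162
rot [ 0.  -0.   0.1] n 1
([2.06, -0.03, 0.86], [0.04, -0.05, 0.05])
sum if no turn: [ 2.06 -0.04  0.86]
```

>>> servo_tool:
  targets:
    - {"xyz":[0,-0.02,0.6],"angular":[0,0,0],"claw":1.2}
    - {"xyz":[0,0,0.24],"angular":[0,0,0],"claw":1.2}
    - {"xyz":[0.4,0,0],"angular":[0,0,0],"claw":1.2}
    - {"xyz":[0.5,0,0],"angular":[0,0,0],"claw":1.2}
    - {"xyz":[0.5,0,0],"angular":[0,0,0],"claw":1.2}
    - {"xyz":[0.5,0,0],"angular":[0,0,0],"claw":1.2}
    - {"xyz":[0.5,0,0],"angular":[0,0,0],"claw":1.2}
    - {"xyz":[0,0,0],"angular":[0,0,0],"claw":1.2}

```text
t: 35.2
eef_pos: [0.4268, -0.4256, 0.0467]
ee_rot: [3.141, -0.0, -0.056]
force: [-0.3, 0.0, -1.2]
width: 0.0178
gripper_force: 35.0
```

>>> servo_tool:
  targets:
    - {"xyz":[0.5,0,-0.06],"angular":[0,0,0],"claw":1.2}
    - {"xyz":[0.5,0,0],"angular":[0,0,0],"claw":1.2}
    - {"xyz":[0.5,0,0],"angular":[0,0,0],"claw":1.2}
    - {"xyz":[0.5,0,0],"angular":[0,0,0],"claw":1.2}
    - {"xyz":[0.5,0,0],"angular":[0,0,0],"claw":1.2}
    - {"xyz":[0.5,0,0],"angular":[0,0,0],"claw":1.2}
    - {"xyz":[0.5,0,0],"angular":[0,0,0],"claw":1.2}
    - {"xyz":[0.5,0,0],"angular":[0,0,0],"claw":1.2}
    - {"xyz":[0.4,0,0],"angular":[0,0,0],"claw":1.2}
    - {"xyz":[0.3,0,0],"angular":[0,0,0],"claw":1.2}
    - {"xyz":[0.2,0,0],"angular":[0,0,0],"claw":1.2}
    - {"xyz":[0.1,0,0],"angular":[0,0,0],"claw":1.2}
    - {"xyz":[0,0,0],"angular":[0,0,0],"claw":1.2}
    - {"xyz":[0,0,0],"angular":[0,0,0],"claw":1.2}

```text
t: 36.6
eef_pos: [0.476, -0.4286, 0.0475]
ee_rot: [3.141, -0.001, -0.056]
force: [0.9, 0.8, -0.7]
width: 0.0175
gripper_force: 35.0
```

>>> servo_tool:
  targets:
    - {"xyz":[0.1,0,0],"angular":[0,0,0],"claw":1.2}
    - {"xyz":[0,0,0],"angular":[0,0,0],"claw":1.2}
    - {"xyz":[0,0,0],"angular":[0,0,0],"claw":2.8}
    - {"xyz":[0,0,0],"angular":[0,0,0],"claw":2.8}
    - {"xyz":[0,0,0],"angular":[0,0,0],"claw":2.8}
    - {"xyz":[0,0,-1],"angular":[0,0,0],"claw":2.8}
    - {"xyz":[0,0,-3],"angular":[0,0,0],"claw":2.8}
    - {"xyz":[0,0,-4],"angular":[0,0,0],"claw":2.8}
    - {"xyz":[0,0,-3],"angular":[0,0,0],"claw":2.8}
    - {"xyz":[0,0,0],"angular":[0,0,0],"claw":2.8}

```text
t: 37.6
eef_pos: [0.4792, -0.43, 0.1635]
ee_rot: [3.137, -0.008, -0.055]
force: [-0.2, -0.6, 0.1]
width: 0.028
gripper_force: 0.0
```

Run:
```python
from h import *
plan(.377,.244,.15,-1.488,20)
```

```text
rot [-0.1 -0.6 82.1] n 20
([-0.7, -3.34, 0.05], [-0.01, -0.03, 4.1])
([-0.93, -3.28, 0.05], [-0.01, -0.03, 4.1])
([-1.17, -3.2, 0.05], [-0.01, -0.03, 4.1])
([-1.39, -3.11, 0.05], [-0.01, -0.03, 4.1])
([-1.61, -3.0, 0.05], [-0.01, -0.03, 4.1])
([-1.82, -2.88, 0.05], [-0.01, -0.03, 4.1])
([-2.02, -2.74, 0.05], [-0.01, -0.03, 4.1])
([-2.21, -2.59, 0.05], [-0.01, -0.03, 4.1])
([-2.39, -2.43, 0.05], [-0.01, -0.03, 4.1])
([-2.56, -2.25, 0.05], [-0.01, -0.03, 4.1])
([-2.72, -2.06, 0.05], [-0.01, -0.03, 4.1])
([-2.86, -1.86, 0.05], [-0.01, -0.03, 4.1])
([-2.98, -1.65, 0.06], [-0.01, -0.03, 4.1])
([-3.09, -1.43, 0.06], [-0.01, -0.03, 4.1])
([-3.19, -1.21, 0.06], [-0.01, -0.03, 4.1])
([-3.27, -0.98, 0.06], [-0.01, -0.03, 4.1])
([-3.33, -0.74, 0.06], [-0.01, -0.03, 4.1])
([-3.37, -0.5, 0.06], [-0.01, -0.03, 4.1])
([-3.4, -0.26, 0.06], [-0.01, -0.03, 4.1])
([-3.41, -0.01, 0.07], [-0.01, -0.03, 4.1])
sum if no turn: [-68.01   4.61   1.35]
```

>>> servo_tool:
  targets:
    - {"xyz":[-0.7,-3.3,0],"angular":[0,0,4.1],"claw":2.2}
    - {"xyz":[-0.9,-3.3,0],"angular":[0,0,4.1],"claw":2.2}
    - {"xyz":[-1.2,-3.2,0],"angular":[0,0,4.1],"claw":2.2}
    - {"xyz":[-1.4,-3.1,0],"angular":[0,0,4.1],"claw":2.2}
    - {"xyz":[-1.6,-3.0,0],"angular":[0,0,4.1],"claw":2.2}
    - {"xyz":[-1.8,-2.9,0],"angular":[0,0,4.1],"claw":2.2}
    - {"xyz":[-2.0,-2.7,0],"angular":[0,0,4.1],"claw":2.2}
    - {"xyz":[-2.2,-2.6,0],"angular":[0,0,4.1],"claw":2.2}
    - {"xyz":[-2.4,-2.4,0],"angular":[0,0,4.1],"claw":2.2}
    - {"xyz":[-2.6,-2.3,0],"angular":[0,0,4.1],"claw":2.2}
    - {"xyz":[-2.7,-2.1,0],"angular":[0,0,4.1],"claw":2.2}
    - {"xyz":[-2.9,-1.9,0],"angular":[0,0,4.1],"claw":2.2}
    - {"xyz":[-3.0,-1.7,0],"angular":[0,0,4.1],"claw":2.2}
    - {"xyz":[-3.1,-1.4,0],"angular":[0,0,4.1],"claw":2.2}
    - {"xyz":[-3.2,-1.2,0],"angular":[0,0,4.1],"claw":2.2}
    - {"xyz":[-3.3,-1.0,0],"angular":[0,0,4.1],"claw":2.2}
    - {"xyz":[-3.3,-0.7,0],"angular":[0,0,4.1],"claw":2.2}
    - {"xyz":[-3.4,-0.5,0],"angular":[0,0,4.1],"claw":2.2}
    - {"xyz":[-3.4,-0.3,0],"angular":[0,0,4.1],"claw":2.2}
    - {"xyz":[-3.4,0,0],"angular":[0,0,4.1],"claw":2.2}

```text
t: 39.6
eef_pos: [0.3747, 0.2482, 0.1577]
ee_rot: [-3.141, 0.001, -1.49]
force: [1.2, -0.6, -0.0]
width: 0.0219
gripper_force: 0.0
```

>>> servo_tool:
  targets:
    - {"xyz":[0,0,0],"angular":[0,0,0],"claw":2.2}
    - {"xyz":[0,0,0],"angular":[0,0,0],"claw":2.2}

```text
t: 39.8
eef_pos: [0.3747, 0.2472, 0.1572]
ee_rot: [3.141, -0.0, -1.485]
force: [-0.4, 0.1, 0.3]
width: 0.0217
gripper_force: 0.0
```

Run:
```python
from h import *
f=grab('wrist','w9')
hsv=cv2.cvtColor(f['color'],cv2.COLOR_BGR2HSV)
m=cv2.inRange(hsv,(18,130,80),(30,255,255)); m[210:]=0
n,l,st,c=cv2.connectedComponentsWithStats(m)
for i in range(1,n):
    if st[i,4]>60: print(st[i],c[i].round(1))
k=1+np.argmax(st[1:,4])
for v in range(100,206,15):
    u=np.where(l[v]==k)[0]
    if len(u): print(v,u.min(),u.max(),px(f,u.mean(),v,.0415).round(4))
plan(.377,.244,.09,-1.488,1)
```

```text
[ 220  110   50  100 1400] [258.2 152.7]
115 259 268 [0.3801 0.1816 0.0415]
130 221 269 [0.3942 0.1948 0.0415]
145 259 269 [0.3776 0.2056 0.0415]
160 259 269 [0.3766 0.2181 0.0415]
175 259 269 [0.3755 0.2308 0.0415]
190 259 269 [0.3744 0.2439 0.0415]
205 259 269 [0.3732 0.2573 0.0415]
rot [ 0.  -0.   0.1] n 1
([0.27, -0.2, 6.72], [0.03, -0.02, 0.11])
sum if no turn: [ 0.27 -0.2   6.72]
```

>>> servo_tool:
  targets:
    - {"xyz":[0,0.1,2.5],"angular":[0,0,0],"claw":2.2}
    - {"xyz":[0,0,2.5],"angular":[0,0,0],"claw":2.2}
    - {"xyz":[0,0,2],"angular":[0,0,0],"claw":2.2}
    - {"xyz":[0,0,0],"angular":[0,0,0],"claw":2.2}

```text
t: 40.25
eef_pos: [0.3732, 0.2442, 0.0854]
ee_rot: [3.138, -0.004, -1.489]
force: [0.4, -0.7, 0.5]
width: 0.022
gripper_force: 0.0
```

>>> servo_tool:
  force: 20
  targets:
    - {"xyz":[0,0,1.5],"angular":[0,0,0],"claw":2.2}
    - {"xyz":[0,0,1.3],"angular":[0,0,0],"claw":2.2}
    - {"xyz":[0,0,0],"angular":[0,0,0],"claw":2.2}
    - {"xyz":[0,0,0],"angular":[0,0,0],"claw":0.6}
    - {"xyz":[0,0,0],"angular":[0,0,0],"claw":0.6}
    - {"xyz":[0,0,0],"angular":[0,0,0],"claw":0.6}
    - {"xyz":[0,0,0],"angular":[0,0,0],"claw":0.6}

```text
t: 40.95
eef_pos: [0.375, 0.2472, 0.0603]
ee_rot: [-3.14, 0.001, -1.487]
force: [5.0, -2.9, 5.3]
width: 0.0102
gripper_force: 20.0
```

>>> servo_tool:
  targets:
    - {"xyz":[0,-0.3,0],"angular":[0,0,0],"claw":0.6}
    - {"xyz":[0,-0.6,0],"angular":[0,0,0],"claw":0.6}
    - {"xyz":[0,-1,0],"angular":[0,0,0],"claw":0.6}
    - {"xyz":[0,-1.2,0],"angular":[0,0,0],"claw":0.6}
    - {"xyz":[0,-1.2,0],"angular":[0,0,0],"claw":0.6}
    - {"xyz":[0,-1.2,0],"angular":[0,0,0],"claw":0.6}
    - {"xyz":[0,-1.2,0],"angular":[0,0,0],"claw":0.6}
    - {"xyz":[0,-1.2,0],"angular":[0,0,0],"claw":0.6}
    - {"xyz":[0,-1.2,0],"angular":[0,0,0],"claw":0.6}
    - {"xyz":[0,-1.2,0],"angular":[0,0,0],"claw":0.6}
    - {"xyz":[0,-1.2,0],"angular":[0,0,0],"claw":0.6}
    - {"xyz":[0,-1.2,0],"angular":[0,0,0],"claw":0.6}
    - {"xyz":[0,-1.2,0],"angular":[0,0,0],"claw":0.6}
    - {"xyz":[0,-0.8,0],"angular":[0,0,0],"claw":0.6}
    - {"xyz":[0,-0.4,0],"angular":[0,0,0],"claw":0.6}
    - {"xyz":[0,0,0],"angular":[0,0,0],"claw":0.6}
    - {"xyz":[0,0,0],"angular":[0,0,0],"claw":0.6}

```text
t: 42.65
eef_pos: [0.5257, 0.2605, 0.0604]
ee_rot: [-3.139, 0.002, -1.487]
force: [0.9, 1.8, 5.5]
width: 0.0099
gripper_force: 20.0
```

Nearly shut; press on gently to the stop.

>>> servo_tool:
  targets:
    - {"xyz":[0,-0.2,0],"angular":[0,0,0],"claw":0.6}
    - {"xyz":[0,-0.1,0],"angular":[0,0,0],"claw":0.6}
    - {"xyz":[0,0,0],"angular":[0,0,0],"claw":0.6}

```text
t: 42.95
eef_pos: [0.5283, 0.2608, 0.0604]
ee_rot: [-3.14, 0.002, -1.487]
force: [-0.5, 2.3, 5.3]
width: 0.0102
gripper_force: 20.0
```

>>> servo_tool:
  targets:
    - {"xyz":[0,-0.15,0],"angular":[0,0,0],"claw":0.6}
    - {"xyz":[0,-0.1,0],"angular":[0,0,0],"claw":0.6}
    - {"xyz":[0,0,0],"angular":[0,0,0],"claw":0.6}

```text
t: 43.25
eef_pos: [0.5307, 0.261, 0.0604]
ee_rot: [-3.14, 0.002, -1.487]
force: [-0.1, 2.1, 5.5]
width: 0.0102
gripper_force: 20.0
```

>>> servo_tool:
  targets:
    - {"xyz":[0,-0.15,0],"angular":[0,0,0],"claw":0.6}
    - {"xyz":[0,-0.15,0],"angular":[0,0,0],"claw":0.6}
    - {"xyz":[0,0,0],"angular":[0,0,0],"claw":0.6}

```text
t: 43.55
eef_pos: [0.5338, 0.2613, 0.0604]
ee_rot: [-3.14, 0.002, -1.487]
force: [0.8, 2.6, 5.3]
width: 0.0103
gripper_force: 20.0
```

>>> servo_tool:
  targets:
    - {"xyz":[0,-0.2,0],"angular":[0,0,0],"claw":0.6}
    - {"xyz":[0,-0.2,0],"angular":[0,0,0],"claw":0.6}
    - {"xyz":[0,-0.1,0],"angular":[0,0,0],"claw":0.6}
    - {"xyz":[0,0,0],"angular":[0,0,0],"claw":0.6}

```text
t: 43.95
eef_pos: [0.5388, 0.2617, 0.0604]
ee_rot: [-3.14, 0.002, -1.487]
force: [1.0, 2.6, 5.5]
width: 0.0101
gripper_force: 20.0
```

>>> servo_tool:
  targets:
    - {"xyz":[0,-0.15,0],"angular":[0,0,0],"claw":0.6}
    - {"xyz":[0,-0.15,0],"angular":[0,0,0],"claw":0.6}
    - {"xyz":[0,0,0],"angular":[0,0,0],"claw":0.6}

```text
t: 44.25
eef_pos: [0.5402, 0.2618, 0.0604]
ee_rot: [3.141, 0.001, -1.487]
force: [-7.7, 4.1, 10.7]
width: 0.0101
gripper_force: 20.0
```

>>> servo_tool:
  targets:
    - {"xyz":[0,0,0],"angular":[0,0,0],"claw":2.1}
    - {"xyz":[0,0,0],"angular":[0,0,0],"claw":2.1}
    - {"xyz":[0,0,0],"angular":[0,0,0],"claw":2.1}
    - {"xyz":[0,0,-1],"angular":[0,0,0],"claw":2.1}
    - {"xyz":[0,0,-3],"angular":[0,0,0],"claw":2.1}
    - {"xyz":[0,0,-4],"angular":[0,0,0],"claw":2.1}
    - {"xyz":[0,0,-4],"angular":[0,0,0],"claw":2.1}
    - {"xyz":[0,0,-3],"angular":[0,0,0],"claw":2.1}
    - {"xyz":[0,0,0],"angular":[0,0,0],"claw":2.1}

```text
t: 45.15
eef_pos: [0.5432, 0.2619, 0.2152]
ee_rot: [-3.134, 0.004, -1.487]
force: [0.2, 0.3, 1.0]
width: 0.021
gripper_force: 0.0
```

Run:
```python
from h import *
plan(.43,-.29,.22,0,20)
```

```text
rot [ -0.5  -0.1 -85.2] n 20
([2.7, 0.8, -0.04], [-0.03, -0.01, -4.26])
([2.64, 0.99, -0.04], [-0.03, -0.01, -4.26])
([2.55, 1.19, -0.04], [-0.03, -0.01, -4.26])
([2.46, 1.37, -0.04], [-0.03, -0.01, -4.26])
([2.35, 1.55, -0.04], [-0.03, -0.01, -4.26])
([2.23, 1.72, -0.04], [-0.03, -0.01, -4.26])
([2.09, 1.88, -0.04], [-0.03, -0.01, -4.26])
([1.95, 2.03, -0.04], [-0.03, -0.01, -4.26])
([1.79, 2.17, -0.04], [-0.03, -0.01, -4.26])
([1.63, 2.3, -0.04], [-0.03, -0.01, -4.26])
([1.45, 2.41, -0.04], [-0.03, -0.01, -4.26])
([1.27, 2.52, -0.04], [-0.03, -0.01, -4.26])
([1.08, 2.6, -0.03], [-0.03, -0.01, -4.26])
([0.88, 2.68, -0.03], [-0.03, -0.01, -4.26])
([0.68, 2.73, -0.03], [-0.03, -0.01, -4.26])
([0.47, 2.78, -0.03], [-0.03, -0.01, -4.26])
([0.27, 2.8, -0.03], [-0.03, -0.01, -4.26])
([0.06, 2.82, -0.03], [-0.03, -0.01, -4.26])
([-0.15, 2.81, -0.03], [-0.03, -0.01, -4.26])
([-0.36, 2.79, -0.03], [-0.03, -0.01, -4.26])
sum if no turn: [-11.32  55.19  -0.48]
```

>>> servo_tool:
  targets:
    - {"xyz":[2.7,0.8,0],"angular":[0,0,-4.26],"claw":2.1}
    - {"xyz":[2.6,1.0,0],"angular":[0,0,-4.26],"claw":2.1}
    - {"xyz":[2.6,1.2,0],"angular":[0,0,-4.26],"claw":2.1}
    - {"xyz":[2.5,1.4,0],"angular":[0,0,-4.26],"claw":2.1}
    - {"xyz":[2.4,1.5,0],"angular":[0,0,-4.26],"claw":2.1}
    - {"xyz":[2.2,1.7,0],"angular":[0,0,-4.26],"claw":2.1}
    - {"xyz":[2.1,1.9,0],"angular":[0,0,-4.26],"claw":2.1}
    - {"xyz":[2.0,2.0,0],"angular":[0,0,-4.26],"claw":2.1}
    - {"xyz":[1.8,2.2,0],"angular":[0,0,-4.26],"claw":2.1}
    - {"xyz":[1.6,2.3,0],"angular":[0,0,-4.26],"claw":2.1}
    - {"xyz":[1.5,2.4,0],"angular":[0,0,-4.26],"claw":2.1}
    - {"xyz":[1.3,2.5,0],"angular":[0,0,-4.26],"claw":2.1}
    - {"xyz":[1.1,2.6,0],"angular":[0,0,-4.26],"claw":2.1}
    - {"xyz":[0.9,2.7,0],"angular":[0,0,-4.26],"claw":2.1}
    - {"xyz":[0.7,2.7,0],"angular":[0,0,-4.26],"claw":2.1}
    - {"xyz":[0.5,2.8,0],"angular":[0,0,-4.26],"claw":2.1}
    - {"xyz":[0.3,2.8,0],"angular":[0,0,-4.26],"claw":2.1}
    - {"xyz":[0.1,2.8,0],"angular":[0,0,-4.26],"claw":2.1}
    - {"xyz":[-0.2,2.8,0],"angular":[0,0,-4.26],"claw":2.1}
    - {"xyz":[-0.4,2.8,0],"angular":[0,0,-4.26],"claw":2.1}

```text
t: 47.15
eef_pos: [0.429, -0.2937, 0.2093]
ee_rot: [-3.141, 0.0, 0.003]
force: [-0.2, -0.3, 0.2]
width: 0.0208
gripper_force: 0.0
```

>>> servo_tool:
  targets:
    - {"xyz":[0,0,0],"angular":[0,0,0],"claw":2.1}

```text
t: 47.25
eef_pos: [0.4286, -0.2949, 0.209]
ee_rot: [3.142, 0.001, -0.001]
force: [0.8, -0.0, -0.4]
width: 0.0207
gripper_force: 0.0
```

Run:
```python
from h import *
f=grab('wrist','w10');g=grab('scene','s10')
A=cv2.resize(f['color'][0:210],(800,328),interpolation=cv2.INTER_CUBIC)
B=cv2.resize(g['color'][190:320,150:450],(600,260),interpolation=cv2.INTER_CUBIC)
B=cv2.copyMakeBorder(B,0,0,0,200,0);cv2.imwrite('pics/w10b.png',np.vstack([A,B]))
```

```text
(no output)
```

View pics/w10b.png

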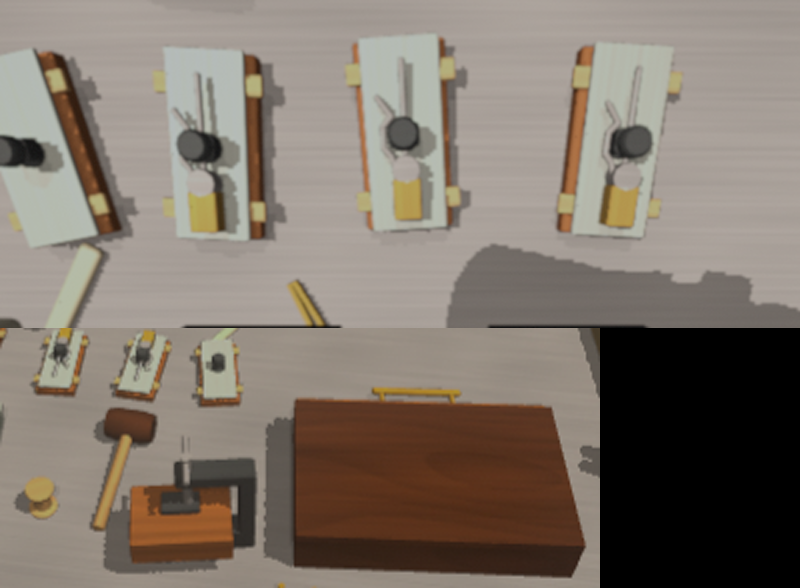

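Run:
```python
from h import *
f=dict(np.load('pics/w10.npz'));P=lambda u,v,z:px(f,u*.64,v*.64,z)[:2]
for c,p,t in(((201,183),(194,144),(197,75)),((407,170),(403,131),(402,60)),((627,178),(636,139),(638,68))):
    C,Q,T=P(*c,.04),P(*p,.048),P(*t,.034);print(np.linalg.norm(Q-C).round(4),np.linalg.norm(T-Q).round(4))
```

```text
0.023 0.0412
0.0225 0.0421
0.0227 0.0424
```

```bash
python3 -c "
from station import order
print(order.job_done())"
```

```text
the job is handed in; nothing more can be done
None
```

The drawer held three R-clips, which now lock presses 2, 3 and 4; the drawer is pushed back to its stop, the other tools were not touched, and the job is handed in with no verdict returned.

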